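Refit the pressure lever of a tortilla press with its hinge pin

TASK

The tortilla press has been washed; put its pressure lever back on. Lay the lever gently along the top of the closed press with its long eye down between the two ears of the yoke, then feel for the holes, which stand higher or lower with the thickness setting, and slide the hinge pin through ear, eye and ear until its square grip is fully home against the ear. Leave both fitted; the pin must not be forced (at most about 20 N), and do not shift the timer, jar or tub.

Things in the scene. Friction and masses are not known exactly. Their poses are not given: they have to be found in the camera images.
- press: Closed cast tortilla press, fixed: round plates 172 mm across. Origin on the table under their centre, z up. Upper plate's top at z 33 mm; along its middle (y 0, x -75 to +75) a rib 12 mm wide, top at z 47, on which the lever's arm lies. At the -x end the yoke: two upright ears, between them a fixed saddle on which the eye stands. The pin may enter from either side.
- yoke (a point): Fixed point on the press at x -115, y 0, z 58 mm: the ears' hole axis (along y) crosses here, or up to 16 mm higher, since the yoke is clamped at a height set for the dough's thickness. That height is not reported: see or feel it. Ears 10 mm thick, 32 mm wide, inner faces at y +-9, outer +-19, holes 11.5 mm, round heads reaching 16 mm above the axis (flat for +-4 mm).
- lever: Steel lever, 0.25 to 0.5 kg, lying on the table, eye towards the robot. Origin on the arm's axis below the eye, 12.5 mm above the table; +x along the arm, z up. Arm: bar 14 mm wide (y), 16 high, centred on x, to x 224. Balances near x 135. Eye: a long eye, 14 mm thick, 29 wide, z -12.5 to 34.5; its slot 13 mm wide, z -4.5 to 26.5. Fitted, +x is the press's +x, origin at the press's x -115, z 55.
- lever_grip (a point): Middle of the lever's black cross grip (25 mm thick, 90 mm long along y), 240 mm from the lever's origin along its +x.
- pin: Hinge pin, 40 to 90 g, lying on the table: black square grip 18 x 18 x 32 mm, steel shank 10 mm thick, 45 mm long, end chamfered 1 mm. Origin on the axis at the shoulder (shank meets grip), 9 mm above the table; +y along the shank to its end; grip from y 0 to -32 mm. Home, the shoulder meets an ear's outer face and the end stands out 7 mm beyond the other ear.
- pin_mid (a point): Point on the shank's axis 19 mm from the shoulder towards the end; fully home it is midway between the ears on the hole axis.
- timer: Red and white wind-up kitchen timer, 63 mm across, 49 mm high; bystander. Origin under its centre.
- jar: Spice jar with dark contents and a grey cap, 47 mm across, 69 mm high; bystander. Origin under its centre.
- tub: Clear lidded tub, 130 x 122 mm, 48 mm high; bystander. Origin under its middle.
Not all that is in view belongs to the job. Several things look just like the pin: the one meant starts farthest to the robot's right.

How it is judged:
By the outcome, as a careful person would: the job done as asked, in the order asked, and still so for the second after the job is handed in, with the robot touching nothing.
It also fails if it takes over 72 s, if anything falls off the work surface, if the arm or the gripper's body presses on something with over 40 N, if the wrist force passes 120 N, or if a joint passes its speed limit or range.

ROBOT

A 7-joint arm with a two-finger parallel gripper is mounted at the origin on a cart in front of the work surface, level with it; the furniture and walls round the work are solid. World frame = base frame: x ahead of the robot, y to its left, z up, the work surface at z = 0. Lengths are in mm, angles in rad, forces in N, time in s.
With the tool pointing down it reaches from about 425 to 950 mm from the base axis. Payload 4.7 kg.
Tool frame: the origin (TCP) lies on the front face of the gripper's body, between the roots of the fingers; the fingertips stand 70 mm ahead of it and the grasp point (between the pads) lies 51 mm ahead of it (ctrl.grasp_offset is the distance from the TCP to the grasp point, in mm); z points along the fingers, y is the line along which they close (so a half turn about z gives the same grasp; the last joint's range is limited). The gripper opens to 87 mm and grips with 3 to 60 N. Pads are 19 mm wide; open, the fingers measure 117 mm over their backs; the gripper's body (75 mm by 190 mm) begins 51 mm behind the grasp point.
Start: joints at [-1.299, 0.469, -0.049, 1.532, 0.024, 1.141, -0.082], TCP at [199.952, 644.718, 292.273] pointing down, gripper open.
Joint ranges: [-2.59, 2.59], [-0.33, 1.99], [-1.39, 1.29], [0.1, 2.45], [-1.04, 4.18], [0.21, 1.99], [-2.66, 2.66]. Speed limits (rad/s): [2.57, 2.57, 3.14, 3.14, 3.14, 3.14, 3.14].

INTERFACE

Orientations are given as a rotation vector (axis times angle).
In Python, from rig import ctrl gives the robot as it stands.
- The arm moves only by the tool servo_tool, never from a script. Its argument "moves" is a list of rows, each an object with "linear": the shift along the tool's x, y, z in units of 0.025 m (1.0 is 0.025 m), a list of three; "rotation": the turn, a rotation vector about the tool's x, y, z in units of pi/2 rad (1.0 is pi/2 rad), a list of three. In form: [{"linear": [tx, ty, tz], "rotation": [rx, ry, rz]}, ...]. A call has 1 to 10 rows; each row shifts and turns the commanded pose from where the row before left it, along the tool's axes as they then stand; what a row does not reach is not made up. A row lasts 1/10 s, in which the tool goes at most 50 mm and 8.59 degrees, less where a joint would pass 70% of its speed; a pose out of reach is approached as far as the arm can. A call with a number of a shift or a turn outside -1 to 1 is refused whole. A call with a gripper value outside its range is refused whole. "hand" is the opening, from 0 (shut) to 1 (fully open), set as the call begins (left out, the last holds). The fingers move at their own pace and stop on an object; the grip force is fixed at half the most. Time passes only in rows, so rows that do not move let the fingers close. It gives the time, the measured TCP pose, the force, the opening and the grip force at its end, in the units of the state.
- ctrl.sense(): the state, without advancing time (a new reading comes with each control period).
- ctrl.capture(name): name is "scene" or "top" or "wrist"; returns a dict with "img" (420x560x3 uint8, red, green, blue), "camera_matrix" (3x3 intrinsics, pixels), "distortion" ([k1, k2, p1, p2, k3] as OpenCV has them; the pictures are not rectified), "R" (3x3) and "t" (3): a world point X has camera coordinates R X + t; the wrist camera has in their place "hand_eye" (4x4, takes a point from camera to tool coordinates, whose origin is the TCP and whose axes are the flange's). Camera axes: x right, y down, z forward; pixel columns grow to the right and rows downward; lengths in mm; the calibration is good to about 2 mm. A picture is of the moment at which its call begins: read the wrist's pose just before it. There is no depth.
- ctrl.sign_off(): hands the job in; it is judged then, once.
The state is a dict: "time_s": time; "joints": joint angles; "joint_velocities": joint speeds; "joint_torque": joint torques, N m; "eef_pos": TCP position; "tool_rot": TCP orientation; "force": force on the tool from outside, world axes, zero at the start; "ft_torque": the same for the moment, N m; "grip_width": opening from 0.0 (shut) to 1.0 (fully open); "finger_force": force on a finger pad.
Only numpy, scipy, OpenCV 4.12 (cv2) and the standard library are available. Lean on these libraries where they do the work, as an engineer would, in place of code of your own. Each camera call takes 0.05 s, during which the arm holds its last target. There are 200 camera calls.

## Working session

There is one attempt and no reset: what is moved stays moved. The work goes in short steps, Python scripts to look and compute and a tool call to move; the robot and the scene stay as the last step left them, time stands still between calls to the robot, and variables do not carry over. Pictures are saved under pics/ and viewed, at most 10 in all, crops included, and the job is handed in when it is done.

Besides the shell and the picture viewer there is one more tool, called after "Request:" as a command line: name --argument value ..., lists and objects as JSON in quotes. servo_tool: Moves the arm, as the interface text tells. Shifts and turns lie within -1 to 1; 1 stands for 0.025 m of shift or pi/2 rad of turn. Its arguments: {"type":"object","properties":{"moves":{"type":"array","items":{"type":"object","properties":{"linear":{"type":"array","items":{"type":"number"}},"rotation":{"type":"array","items":{"type":"number"}}}}},"hand":{"type":"number"}},"required":["moves"]}

```bash
ls; mkdir -p pics; python3 - <<'E'
from rig import ctrl
import cv2,numpy as np,pickle
s=ctrl.sense();print({k:np.round(v,3).tolist() for k,v in s.items()})
d={}
for n in("scene","top"):
    c=ctrl.capture(n);d[n]=c
    print(n,np.round(c["camera_matrix"],1).tolist(),np.round(c["distortion"],3),np.round(-c["R"].T@c["t"]),np.round(c["R"],2).tolist())
    cv2.imwrite(f"pics/{n}0.png",c["img"][:,:,::-1])
pickle.dump(d,open("d0.pkl","wb"))
E
```

```text
pics
{'time_s': 0.0, 'joints': [-1.299, 0.469, -0.049, 1.534, 0.024, 1.141, -0.082], 'joint_velocities': [0.0, 0.0, 0.0, 0.0, -0.0, 0.001, -0.0], 'joint_torque': [-0.001, -50.797, -0.081, -23.617, -0.061, 0.038, 0.0], 'eef_pos': [199.868, 644.246, 291.199], 'tool_rot': [-0.471, -3.106, 0.003], 'force': [0.078, -1.126, -0.402], 'ft_torque': [0.026, 0.034, -0.023], 'finger_force': 0.0, 'grip_width': 1.006}
scene [[499.2, 0.0, 275.5], [0.0, 499.2, 211.2], [0.0, 0.0, 1.0]] [-0.062  0.     0.     0.     0.   ] [ 301. -602. 1266.] [[0.9, -0.43, -0.0], [-0.37, -0.79, -0.48], [0.2, 0.43, -0.88]]
top [[486.8, 0.0, 283.5], [0.0, 486.8, 203.9], [0.0, 0.0, 1.0]] [-0.05  0.    0.    0.    0.  ] [ 397.   11. 1158.] [[0.01, -1.0, 0.0], [-0.98, -0.01, -0.19], [0.19, 0.0, -0.98]]
```

View pics/top0.png

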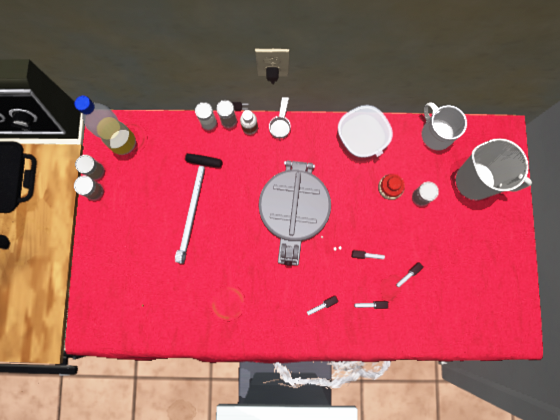

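View pics/scene0.png

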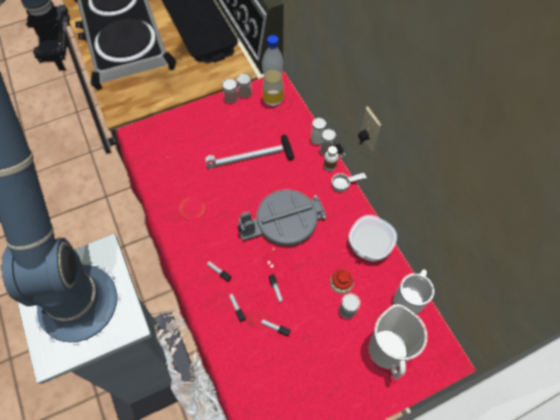

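Top view: the lever runs from its eye (180,257) to its grip (205,160), and the press centre is at (295,205) with the yoke at (289,250). The timer is at (391,186), the jar at (427,193) and the tub at (365,132). Four things look like the pin, at (368,255), (410,274), (322,305) and (372,305). The one farthest to the robot's right (smallest y, largest column) is (410,274). I'll confirm it in a crop and measure it in both views.

```bash
cat >h.py <<'E'
import numpy as np,cv2,pickle
from scipy.spatial.transform import Rotation as Ro
def ray(c,uv,pose=None):
    p=cv2.undistortPoints(np.array(uv,float).reshape(-1,1,2),c["camera_matrix"],c["distortion"])[:,0]
    d=np.c_[p,np.ones(len(p))]
    if "R" in c: return -c["R"].T@c["t"], d@c["R"]
    T=c["T"]; return T[:3,3], d@T[:3,:3].T
def plane(c,uv,z):
    o,d=ray(c,uv); return o+d*((z-o[2])/d[:,2])[:,None]
def tri(views):
    A=np.zeros((3,3));b=np.zeros(3);L=[]
    for c,uv in views:
        o,d=ray(c,[uv]);d=d[0]/np.linalg.norm(d);P=np.eye(3)-np.outer(d,d);A+=P;b+=P@o;L.append((o,P))
    x=np.linalg.solve(A,b);return x,[float(np.linalg.norm(P@(x-o))) for o,P in L]
def proj(c,X):
    X=np.atleast_2d(X).astype(float)
    if "R" in c:R,t=c["R"],c["t"]
    else:R=c["T"][:3,:3].T;t=-R@c["T"][:3,3]
    return cv2.projectPoints(X,cv2.Rodrigues(np.array(R))[0],np.array(t,float),c["camera_matrix"],np.array(c["distortion"],float))[0][:,0]
def wrist(ctrl,name=None):
    s=ctrl.sense();c=ctrl.capture("wrist");T=np.eye(4);T[:3,:3]=Ro.from_rotvec(s["tool_rot"]).as_matrix();T[:3,3]=s["eef_pos"]
    c["T"]=T@np.array(c["hand_eye"]);c["s"]=s
    if name: cv2.imwrite(f"pics/{name}.png",c["img"][:,:,::-1]);pickle.dump(c,open(name+".pkl","wb"))
    return c
def notred(im):
    h=cv2.cvtColor(im,cv2.COLOR_RGB2HSV)
    red=((h[...,0]<12)|(h[...,0]>165))&(h[...,1]>120)
    return (~red).astype(np.uint8)
E
python3 - <<'E'
from h import *
d=pickle.load(open("d0.pkl","rb"))
for n,win in(("top",(75,115,535,350)),("scene",(120,80,470,400))):
    c=d[n];m=notred(c["img"]);x0,y0,x1,y1=win
    k=np.zeros_like(m);k[y0:y1,x0:x1]=m[y0:y1,x0:x1]
    N,L,S,C=cv2.connectedComponentsWithStats(k)
    for i in range(1,N):
        if 60<S[i,4]<6000:
            pts=np.argwhere(L==i)[:,::-1].astype(np.float32)
            r=cv2.minAreaRect(pts);w=plane(c,[C[i]],10)[0]
            g=c["img"][L==i].mean()
            ax=cv2.boxPoints(r);print(n,np.round(C[i],1),S[i,4],np.round(r[1],1),"w",np.round(w),int(g))
cv2.imwrite("pics/crop.png",np.hstack([cv2.resize(d["top"]["img"][230:330,295:435,::-1],None,fx=4,fy=4,interpolation=2)]))
T=Ro.from_rotvec([-0.471,-3.106,0.003]).as_matrix();print(np.round(T,3))
E
```

```text
top [ 97.3 150.4] 2687 [100.  60.] w [745. 475.  10.] 143
top [207.1 121.1] 221 [14. 20.] w [823. 205.  10.] 126
top [227.7 120.1] 172 [12. 16.] w [826. 154.  10.] 83
top [248.1 121.1] 207 [14. 16.] w [824. 103.  10.] 188
top [279.4 126.3] 397 [22. 21.] w [811.  25.  10.] 213
top [364.8 134. ] 1935 [54. 42.] w [ 794. -186.   10.] 230
top [442.8 129.9] 1254 [34. 44.] w [ 808. -382.   10.] 151
top [498.9 167.3] 3942 [112.  78.] w [ 714. -516.   10.] 129
top [202.7 160. ] 262 [35.   7.7] w [723. 212.  10.] 33
top [294.1 207.8] 4827 [101.1  71.9] w [606. -13.  10.] 172
top [189.7 216.9] 711 [ 10.2 100.2] w [581. 237.  10.] 204
top [385.3 192.1] 90 [24.9 12.9] w [ 648. -233.   10.] 136
top [425.5 193.1] 446 [19.8 26.9] w [ 647. -331.   10.] 180
top [367.4 254.9] 159 [31.5  5.6] w [ 495. -186.   10.] 145
top [409.1 274.6] 157 [ 5.7 31.1] w [ 450. -284.   10.] 144
top [322.6 305.3] 168 [ 6.7 32.2] w [378. -80.  10.] 146
top [371.2 304.7] 165 [ 5. 32.] w [ 380. -193.   10.] 144
scene [171.6  94.6] 3437 [ 45. 131.] w [470. 565.  10.] 131
scene [272.6  91.8] 475 [26. 19.] w [778. 432.  10.] 103
scene [249.8 154.5] 689 [22.8 87.1] w [607. 232.  10.] 135
scene [283.1 218.1] 3306 [85.1 56. ] w [604. -10.  10.] 120
scene [218.5 270.5] 127 [26.6  5. ] w [377. -80.  10.] 121
scene [275.7 287.8] 136 [27.5  5.7] w [ 495. -190.   10.] 130
scene [346.9 301.3] 502 [43.3 22.5] w [ 648. -303.   10.] 156
scene [236.3 306.9] 141 [28.2  4.9] w [ 380. -194.   10.] 123
scene [275.4 326.9] 154 [29.   5.8] w [ 450. -285.   10.] 125
scene [454.1 391.1] 585 [24. 44.] w [ 774. -616.   10.] 110
[[-0.955  0.296 -0.   ]
 [ 0.296  0.955 -0.002]
 [-0.    -0.002 -1.   ]]
```

View pics/crop.png

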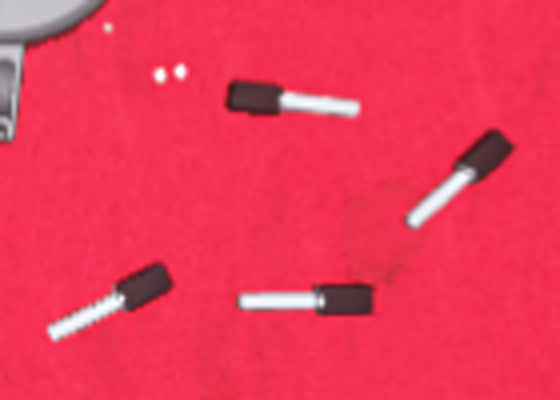

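The crop confirms the pin meant: grip at about (416,269) and end at (398,286) in the top view, farthest right of the four. Two-view heights agree on z≈10. Next I move the wrist over the lever.

Request:
servo_tool --moves '[{"linear":[-0.5,-0.3,0]},{"linear":[-1,-0.56,0]},{"linear":[-1,-0.56,0]},{"linear":[-1,-0.56,0]},{"linear":[-1,-0.56,0]},{"linear":[-1,-0.56,0]},{"linear":[-1,-0.56,0]},{"linear":[-1,-0.56,0]},{"linear":[-1,-0.56,0]},{"linear":[-1,-0.56,0]}]'

```text
invalid input at $.moves[0]: expected keys linear, rotation
```

Request:
servo_tool --moves '[{"linear":[-1,-0.56,0]},{"linear":[-1,-0.56,0]},{"linear":[-1,-0.56,0]},{"linear":[-1,-0.56,0]},{"linear":[-1,-0.56,0]},{"linear":[-1,-0.56,0]},{"linear":[-1,-0.56,0]},{"linear":[-1,-0.56,0]},{"linear":[-0.6,-0.4,0]},{"linear":[0,0,0]}]'

```text
invalid input at $.moves[0]: expected keys linear, rotation
```

```bash
python3 - <<'E'
from h import *
from rig import ctrl
c=wrist(ctrl,"w1");print(c["s"]["time_s"],c["s"]["eef_pos"],c["s"]["tool_rot"],c["s"]["force"]);print(np.round(c["hand_eye"],3),np.round(c["camera_matrix"]),c["distortion"])
E
```

```text
0.1 [199.87077654 644.31115704 291.30975282] [-4.70667152e-01 -3.10594007e+00  2.70192592e-03] [-1.51528027  0.16507715  0.29275155]
[[-0.0000e+00 -9.5300e-01 -3.0200e-01  8.3358e+01]
 [ 1.0000e+00  0.0000e+00 -1.0000e-03 -1.6000e-02]
 [ 1.0000e-03 -3.0200e-01  9.5300e-01 -9.2792e+01]
 [ 0.0000e+00  0.0000e+00  0.0000e+00  1.0000e+00]] [[303.   0. 280.]
 [  0. 303. 206.]
 [  0.   0.   1.]] [-0.05883816  0.          0.          0.          0.        ]
```

View pics/w1.png

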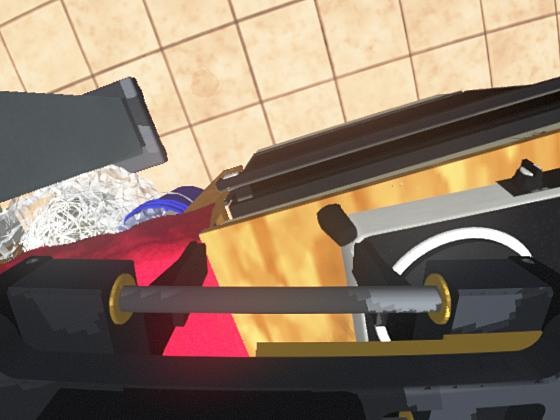

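The picture shows the stove edge and the cloth corner, because the moves were refused: both keys are required. The fingers appear at the bottom, around row 290. I'll repeat the moves.

Request:
servo_tool --moves '[{"linear":[-0.5,-0.3,0],"rotation":[0,0,0]},{"linear":[-1,-0.56,0],"rotation":[0,0,0]},{"linear":[-1,-0.56,0],"rotation":[0,0,0]},{"linear":[-1,-0.56,0],"rotation":[0,0,0]},{"linear":[-1,-0.56,0],"rotation":[0,0,0]},{"linear":[-1,-0.56,0],"rotation":[0,0,0]},{"linear":[-1,-0.56,0],"rotation":[0,0,0]},{"linear":[-1,-0.56,0],"rotation":[0,0,0]},{"linear":[-1,-0.56,0],"rotation":[0,0,0]},{"linear":[-1,-0.56,0],"rotation":[0,0,0]}]'

```text
time_s: 1.15
eef_pos: [388.5, 444.6, 292.2]
tool_rot: [0.473, 3.106, -0.001]
force: [1.8, 0.8, -0.2]
grip_width: 0.998
finger_force: 0.0
```

Request:
servo_tool --moves '[{"linear":[-1,-0.56,0],"rotation":[0,0,0]},{"linear":[-1,-0.56,0],"rotation":[0,0,0]},{"linear":[-1,-0.56,0],"rotation":[0,0,0]},{"linear":[-1,-0.56,0],"rotation":[0,0,0]},{"linear":[-1,-0.56,0],"rotation":[0,0,0]},{"linear":[-1,-0.56,0],"rotation":[0,0,0]},{"linear":[-1,-0.56,0],"rotation":[0,0,0]},{"linear":[-0.5,-0.3,0],"rotation":[0,0,0]},{"linear":[0,0,0],"rotation":[0,0,0]},{"linear":[0,0,0],"rotation":[0,0,0]}]'

```text
time_s: 2.15
eef_pos: [534.3, 291.2, 292.1]
tool_rot: [-0.47, -3.105, -0.001]
force: [0.7, 1.0, 0.0]
grip_width: 1.0
finger_force: 0.0
```

```bash
python3 - <<'E'
from h import *
from rig import ctrl
c=wrist(ctrl,"w1");print(c["s"]["time_s"],c["s"]["eef_pos"],c["s"]["tool_rot"],c["s"]["force"])
d=pickle.load(open("d0.pkl","rb"))
for uv in [(180,257),(205,160)]: 
  X=plane(d["top"],[uv],12)[0]; print(X,proj(c,X))
E
```

```text
2.15 [534.2564682  291.15438324 292.10921788] [-4.69722859e-01 -3.10511416e+00 -9.23469836e-04] [0.66968278 1.00761493 0.04109128]
[485.06540399 255.02746701  12.        ] [[239.6746178  151.27505183]]
[722.12529789 205.95057042  12.        ] [[262.23892603 316.91419625]]
```

View pics/w1.png

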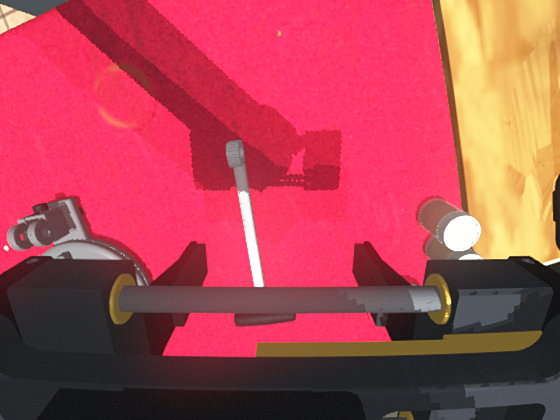

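The wrist view shows the lever's eye at (236,152), the arm running to (258,285), and the cross grip near (265,320) behind the finger bar. The yoke's two ears are at about (45,225). Now I fit the arm line and measure its height across two views.

```bash
python3 - <<'E'
from h import *
c=pickle.load(open("w1.pkl","rb"));d=pickle.load(open("d0.pkl","rb"));t=d["top"]
def line(c,box,axis):
    m=notred(c["img"]);x0,y0,x1,y1=box;P=[];W=[]
    for v in range(y0,y1):
        u=np.flatnonzero(m[v,x0:x1])+x0
        if len(u):P.append((u.min()/2+u.max()/2,v));W.append(len(u))
    return np.array(P),np.array(W)
Pw,Ww=line(c,(215,140,290,282),0);Pt,Wt=line(t,(165,170,220,265),0)
print(Ww[::8],Pw[[0,-1]],Pt[[0,-1]],Wt[::6])
for z in(4,12.5,20.5):
  A=plane(c,Pw[45:],z);B=plane(t,Pt[2:75],z)
  for n,Q in(("w",A),("t",B)):
    k=np.polyfit(Q[:,0],Q[:,1],1);print(z,n,"y at 500,600:",np.polyval(k,[500,600]),"yaw",np.arctan(k[0]),"x range",Q[0,0],Q[-1,0])
print("eye near end wrist z12",plane(c,[Pw[0]],22),"top",plane(t,[Pt[-1]],22))
# grip centroid in top
m=(t["img"].max(2)<80).astype(np.uint8);k=np.zeros_like(m);k[145:175,180:228]=m[145:175,180:228]
p=np.argwhere(k)[:,::-1];print("grip",p.mean(0),len(p),plane(t,[p.mean(0)],18))
E
```

```text
[ 6 17 17 16 13 12 12 12 12 12 11 11 12 11 11 11 11 11] [[237.5 140. ]
 [258.  281. ]] [[200.5 170. ]
 [181.  263. ]] [ 6  7  7  6  7  7  7  7  7  7  7  7  7  7 11 10]
4 w y at 500,600: [246.97758708 229.37014165] yaw -0.17428800284372642 x range 527.4352179855349 667.3455614122654
4 t y at 500,600: [251.95344029 234.42585543] yaw -0.17351330561920736 x range 693.8259271114646 516.7114911663265
12.5 w y at 500,600: [248.33345768 230.72601224] yaw -0.17428800284372667 x range 525.8129887623619 662.6020004913742
12.5 t y at 500,600: [250.04669039 232.51910554] yaw -0.17351330561920722 x range 691.6405127234564 515.8303210018623
20.5 w y at 500,600: [249.60957118 232.00212575] yaw -0.1742880028437264 x range 524.2861847876108 658.1374725658296
20.5 t y at 500,600: [248.25210226 230.72451741] yaw -0.1735133056192083 x range 689.5836521229779 515.0009843764843
eye near end wrist z12 [[470.99381273 258.58184757  22.        ]] top [[470.38665596 249.87089965  22.        ]]
grip [203.19292605 160.33762058] 311 [[719.52648083 209.29541208  18.        ]]
```

Request:
servo_tool --moves '[{"linear":[0,0,0],"rotation":[0,0,-0.08]},{"linear":[-0.8,-0.4,0],"rotation":[0,0,0]},{"linear":[-0.8,-0.4,0.5],"rotation":[0,0,0]},{"linear":[-0.8,-0.4,0.8],"rotation":[0,0,0]},{"linear":[-0.8,-0.4,1],"rotation":[0,0,0]},{"linear":[-0.53,-0.3,1],"rotation":[0,0,0]},{"linear":[0,0,1],"rotation":[0,0,0]},{"linear":[0,0,1],"rotation":[0,0,0]},{"linear":[0,0,1],"rotation":[0,0,0]},{"linear":[0,0,0.8],"rotation":[0,0,0]}]'

```text
time_s: 3.2
eef_pos: [617.0, 229.7, 113.1]
tool_rot: [-0.27, -3.128, -0.001]
force: [0.2, -0.3, 0.7]
grip_width: 0.996
finger_force: 0.0
```

Request:
servo_tool --moves '[{"linear":[0,0,0.7],"rotation":[0,0,0]},{"linear":[0,0,0.5],"rotation":[0,0,0]},{"linear":[0,0,0.2],"rotation":[0,0,0]},{"linear":[0,0,0],"rotation":[0,0,0]},{"linear":[0,0,0],"rotation":[0,0,0]}]'

```text
time_s: 3.7
eef_pos: [619.0, 228.1, 80.5]
tool_rot: [0.274, 3.128, 0.001]
force: [-0.3, -0.5, 0.3]
grip_width: 0.995
finger_force: 0.0
```

Request:
servo_tool --moves '[{"linear":[0,0,0.2],"rotation":[0,0,0]},{"linear":[0,0,0.1],"rotation":[0,0,0]},{"linear":[0,0,0],"rotation":[0,0,0]}]'

```text
time_s: 4.0
eef_pos: [618.5, 227.4, 72.1]
tool_rot: [-0.275, -3.129, 0.0]
force: [-0.5, -0.1, 0.1]
grip_width: 1.005
finger_force: 0.0
```

Request:
servo_tool --hand 0 --moves '[{"linear":[0,0,0],"rotation":[0,0,0]},{"linear":[0,0,0],"rotation":[0,0,0]},{"linear":[0,0,0],"rotation":[0,0,0]},{"linear":[0,0,0],"rotation":[0,0,0]},{"linear":[0,0,0],"rotation":[0,0,0]},{"linear":[0,0,0],"rotation":[0,0,0]},{"linear":[0,0,0],"rotation":[0,0,0]},{"linear":[0,0,0],"rotation":[0,0,0]}]'

```text
time_s: 4.8
eef_pos: [618.6, 227.5, 72.2]
tool_rot: [-0.275, -3.13, -0.0]
force: [0.6, -0.8, 0.3]
grip_width: 0.357
finger_force: 0.0
```

Request:
servo_tool --moves '[{"linear":[0,0,-0.5],"rotation":[0,0,0]},{"linear":[0,0,-1],"rotation":[0,0,0]},{"linear":[0,0,-1],"rotation":[0,0,0]},{"linear":[0,0,-1],"rotation":[0,0,0]},{"linear":[0,0,-1],"rotation":[0,0,0]},{"linear":[0,0,-1],"rotation":[0,0,0]},{"linear":[0,0,-0.5],"rotation":[0,0,0]},{"linear":[0,0,0],"rotation":[0,0,0]},{"linear":[0,0,0],"rotation":[0,0,0]}]'

```text
time_s: 5.7
eef_pos: [618.2, 227.4, 221.7]
tool_rot: [-0.275, -3.129, 0.0]
force: [-0.1, 0.6, -0.2]
grip_width: 0.005
finger_force: 0.0
```

The fingers are slower than I assumed, so they closed in the air. I'll reopen and check the lever was not moved.

Request:
servo_tool --hand 0.7 --moves '[{"linear":[0,0,0],"rotation":[0,0,0]},{"linear":[0,0,0],"rotation":[0,0,0]},{"linear":[0,0,0],"rotation":[0,0,0]},{"linear":[0,0,0],"rotation":[0,0,0]},{"linear":[0,0,0],"rotation":[0,0,0]}]'

```text
time_s: 6.2
eef_pos: [618.6, 227.5, 221.9]
tool_rot: [-0.275, -3.129, 0.0]
force: [0.4, -0.2, 1.2]
grip_width: 0.373
finger_force: 0.0
```

```bash
python3 - <<'E'
from h import *
from rig import ctrl
c=wrist(ctrl,"w2")
m=notred(c["img"]);P=[]
for v in range(0,290):
    u=np.flatnonzero(m[v,200:340])+200
    if len(u):P.append((v,u.min(),u.max()))
print(P[::8])
Q=[((a+b)/2,v) for v,a,b in P if 5<=b-a<22]
A=plane(c,Q,17);k=np.polyfit(A[len(A)//3:,0],A[len(A)//3:,1],1);print(np.arctan(k[0]),np.polyval(k,600),A[0])
E
```

```text
[(28, np.int64(272), np.int64(288)), (36, np.int64(272), np.int64(289)), (44, np.int64(272), np.int64(289)), (52, np.int64(272), np.int64(288)), (60, np.int64(272), np.int64(288)), (68, np.int64(273), np.int64(287)), (76, np.int64(273), np.int64(287)), (84, np.int64(273), np.int64(287)), (92, np.int64(273), np.int64(287)), (100, np.int64(273), np.int64(287)), (108, np.int64(273), np.int64(287)), (116, np.int64(273), np.int64(287)), (124, np.int64(273), np.int64(287)), (132, np.int64(273), np.int64(287)), (140, np.int64(273), np.int64(287)), (148, np.int64(274), np.int64(287)), (156, np.int64(274), np.int64(287)), (164, np.int64(274), np.int64(287)), (172, np.int64(274), np.int64(287)), (180, np.int64(274), np.int64(287)), (188, np.int64(274), np.int64(287)), (196, np.int64(274), np.int64(287)), (204, np.int64(274), np.int64(287)), (212, np.int64(274), np.int64(287)), (220, np.int64(274), np.int64(286)), (228, np.int64(274), np.int64(286)), (236, np.int64(274), np.int64(286)), (244, np.int64(274), np.int64(286)), (252, np.int64(274), np.int64(286)), (260, np.int64(274), np.int64(286)), (268, np.int64(274), np.int64(286)), (276, np.int64(209), np.int64(214)), (284, np.int64(207), np.int64(308))]
-0.21795281674393424 230.48579351031054 [466.38321939 254.48138898  17.        ]
```

Request:
servo_tool --moves '[{"linear":[0,0,0.5],"rotation":[0,0,0]},{"linear":[0,0,1],"rotation":[0,0,0]},{"linear":[0,0,1],"rotation":[0,0,0]},{"linear":[0,0,1],"rotation":[0,0,0]},{"linear":[0,0,1],"rotation":[0,0,0]},{"linear":[0,0,1],"rotation":[0,0,0]},{"linear":[0,0,0.4],"rotation":[0,0,0]},{"linear":[0,0,0.1],"rotation":[0,0,0]},{"linear":[0,0,0],"rotation":[0,0,0]}]'

```text
time_s: 7.15
eef_pos: [618.9, 227.6, 72.4]
tool_rot: [0.275, 3.129, 0.0]
force: [0.2, 0.8, 0.9]
grip_width: 0.699
finger_force: 0.0
```

Request:
servo_tool --hand 0 --moves '[{"linear":[0,0,0],"rotation":[0,0,0]},{"linear":[0,0,0],"rotation":[0,0,0]},{"linear":[0,0,0],"rotation":[0,0,0]},{"linear":[0,0,0],"rotation":[0,0,0]},{"linear":[0,0,0],"rotation":[0,0,0]},{"linear":[0,0,0],"rotation":[0,0,0]},{"linear":[0,0,0],"rotation":[0,0,0]},{"linear":[0,0,0],"rotation":[0,0,0]},{"linear":[0,0,0],"rotation":[0,0,0]},{"linear":[0,0,0],"rotation":[0,0,0]}]'

```text
time_s: 8.15
eef_pos: [618.6, 227.7, 72.3]
tool_rot: [0.275, 3.129, 0.0]
force: [-0.2, 0.3, -0.5]
grip_width: 0.155
finger_force: 30.0
```

```bash
python3 - <<'E'
from h import *
# press: from top/scene views, rib/plates. edges of ears in w1
d=pickle.load(open("d0.pkl","rb"));t=d["top"]
a=cv2.resize(t["img"][155:275,245:345,::-1],None,fx=5,fy=5,interpolation=2)
c=pickle.load(open("w1.pkl","rb"))
b=cv2.resize(c["img"][180:300,0:60,::-1],None,fx=5,fy=5,interpolation=2)
cv2.imwrite("pics/press.png",np.hstack([a,b]));print(a.shape,b.shape)
E
```

```text
(600, 500, 3) (600, 300, 3)
```

View pics/press.png

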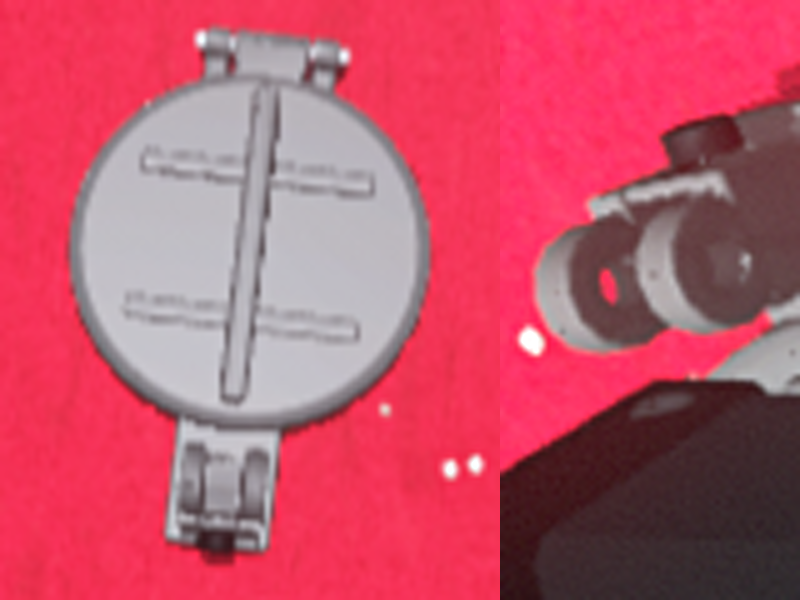

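The lever is gripped (13.5 mm opening). The crop shows the rib from top-view pixel (298,172) to (291.6,235), and the ears at crop (192,475) and (257,480). The wrist part of the crop shows the two round ears with holes. Next I work out the press pose.

```bash
python3 - <<'E'
from h import *
d=pickle.load(open("d0.pkl","rb"));t=d["top"];s=d["scene"]
f=lambda x,y:(245+(x-2)/5,155+(y-2)/5)
a=plane(t,[f(265,85)],47)[0];b=plane(t,[f(233,400)],47)[0];print("rib ends",a,b,np.hypot(*(a-b)[:2]),"yaw",np.arctan2(*(a-b)[1::-1]),"mid",(a+b)/2)
e1=plane(t,[f(192,470)],80)[0];e2=plane(t,[f(257,475)],80)[0];print("ears top",e1,e2,(e1+e2)/2)
# plate contour
for n,c,w in(("top",t,(255,168,335,238)),("scene",s,(254,185,320,246))):
    m=notred(c["img"]);x0,y0,x1,y1=w;k=np.zeros_like(m);k[y0:y1,x0:x1]=m[y0:y1,x0:x1]
    cn=max(cv2.findContours(k,0,1)[0],key=cv2.contourArea)[:,0]
    W=plane(c,cn,31)[:,:2]
    if n=="top": W=W[(cn[:,1]>172)&(cn[:,1]<236)]
    ct=np.array([610,-15.]);
    for it in range(20):
        A=np.c_[2*W,np.ones(len(W))];x=np.linalg.lstsq(A,(W**2).sum(1),rcond=None)[0];ct=x[:2];r=np.sqrt(x[2]+ct@ct)
        W=W[abs(np.hypot(*(W-ct).T)-r)<3] if it>3 else W
    print(n,ct,r,len(W))
E
```

```text
rib ends [686.445114   -19.43589476  47.        ] [537.0751797   -5.72435139  47.        ] 149.99794563669286 yaw -0.09153932903890893 mid [611.76014685 -12.58012307  47.        ]
ears top [501.46125826  12.66576333  80.        ] [499.5877699 -16.1724985  80.       ] [500.52451408  -1.75336758  80.        ]
top [610.98064691 -12.98258408] 84.5168697673208 135
scene [611.28997678 -19.91499796] 88.47183096082378 59
```

Request:
servo_tool --moves '[{"linear":[0,0,-0.3],"rotation":[0,0,0]},{"linear":[0,0,-0.5],"rotation":[0,0,0]},{"linear":[0,0,-0.8],"rotation":[0,0,0]},{"linear":[0,0,-0.8],"rotation":[0,0,0]},{"linear":[0,0,-0.8],"rotation":[0,0,0]},{"linear":[0,0,-0.8],"rotation":[0,0,0]},{"linear":[0,0,-0.8],"rotation":[0,0,0]},{"linear":[0,0,0],"rotation":[0,0,0]}]'

```text
time_s: 8.95
eef_pos: [620.2, 228.0, 196.1]
tool_rot: [0.275, 3.123, 0.005]
force: [0.0, 0.9, -4.1]
grip_width: 0.159
finger_force: 30.0
```

Request:
servo_tool --moves '[{"linear":[0,-0.3,0],"rotation":[0,0,-0.053]},{"linear":[-0.15,-0.7,0],"rotation":[0,0,0]},{"linear":[-0.2,-1,0],"rotation":[0,0,0]},{"linear":[-0.2,-1,0],"rotation":[0,0,0]},{"linear":[-0.2,-1,0],"rotation":[0,0,0]},{"linear":[-0.2,-1,0],"rotation":[0,0,0]},{"linear":[-0.2,-1,0],"rotation":[0,0,0]},{"linear":[-0.2,-1,0],"rotation":[0,0,0]},{"linear":[0,-1,0],"rotation":[0,0,0]},{"linear":[0,-0.8,0],"rotation":[0,0,0]}]'

```text
time_s: 9.95
eef_pos: [630.6, 1.6, 191.3]
tool_rot: [-0.152, -3.136, 0.003]
force: [0.1, 0.8, -3.3]
grip_width: 0.158
finger_force: 30.0
```

Request:
servo_tool --moves '[{"linear":[0,-0.5,0],"rotation":[0,0,0]},{"linear":[0,-0.3,0],"rotation":[0,0,0]},{"linear":[0,0,0],"rotation":[0,0,0]},{"linear":[0,0,0],"rotation":[0,0,0]},{"linear":[0,0,0],"rotation":[0,0,0]}]'

```text
time_s: 10.45
eef_pos: [629.7, -12.8, 192.1]
tool_rot: [-0.141, -3.138, -0.002]
force: [0.5, 1.3, -2.9]
grip_width: 0.158
finger_force: 30.0
```

```bash
python3 - <<'E'
from h import *
from rig import ctrl
c=wrist(ctrl,"w3");print(c["s"]["time_s"],c["s"]["eef_pos"],c["s"]["tool_rot"],c["s"]["force"],c["s"]["ft_torque"])
a=c["img"][0:200,180:380,::-1];cv2.imwrite("pics/w3c.png",cv2.resize(a,None,fx=3,fy=3,interpolation=2))
E
```

```text
10.45 [629.69355823 -12.80606201 192.12125005] [-1.41080887e-01 -3.13833488e+00 -1.54532756e-03] [ 0.52155411  1.29473108 -2.92504839] [-0.01622936 -0.04927087 -0.01495581]
```

View pics/w3c.png

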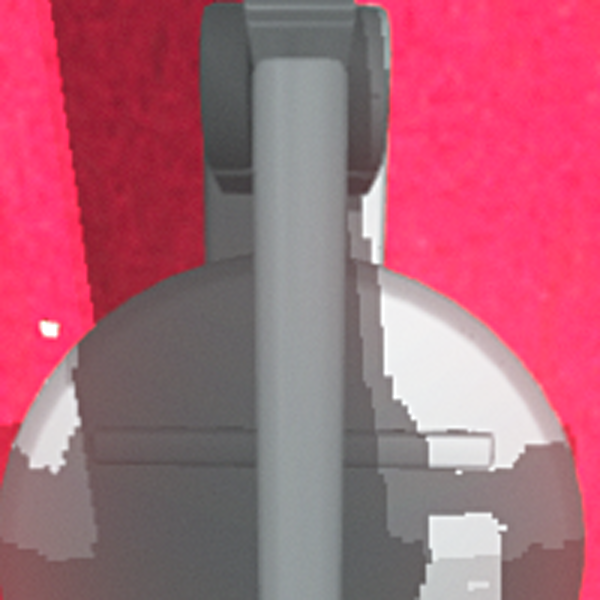

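The crop shows the eye over the yoke. The eye is at crop columns 247–355 (image centre 280.3), and the ears' outer edges are at 200 and 390 (image centre about 278.3). So the hand must go about 1 mm to tool −y. I'll refine this numerically.

```bash
python3 - <<'E'
from h import *
c=pickle.load(open("w3.pkl","rb"));h=cv2.cvtColor(c["img"],cv2.COLOR_RGB2HSV)
T=np.eye(4);he=np.array(c["hand_eye"])
c2=dict(c);c2["T"]=he
m=notred(c["img"])
z=192.1
for v,zz in[(10,80),(20,80),(30,80),(40,75),(50,70),(66,40),(72,40),(78,40),(100,31),(120,31),(140,31),(160,31),(180,31),(195,31)]:
    u=np.flatnonzero(m[v,150:420])+150
    # biggest run containing 280
    l=280
    while m[v,l-1] and l>0:l-=1
    r=280
    while m[v,r+1] and r<558:r+=1
    P=plane(c2,[(l-.0,v),(r+1.,v)],z-zz);print(v,zz,l,r,np.round(P[:,:2],1).tolist(),"mid y",P[:,1].mean().round(2),"w",(P[1,1]-P[0,1]).round(1))
g=cv2.cvtColor(c["img"],cv2.COLOR_RGB2GRAY).astype(float)
for v in(3,8,30,60,120,180):print(v,g[v,255:306].astype(int).tolist())
E
```

```text
10 80 247 309 [[142.4, -19.8], [142.4, 18.1]] mid y -0.85 w 37.9
20 80 247 309 [[136.8, -19.9], [136.8, 18.2]] mid y -0.85 w 38.1
30 80 247 309 [[131.3, -20.0], [131.2, 18.3]] mid y -0.86 w 38.4
40 75 247 308 [[126.6, -20.7], [126.6, 18.3]] mid y -1.2 w 39.0
50 70 248 308 [[121.7, -20.7], [121.6, 18.9]] mid y -0.91 w 39.5
66 40 248 308 [[115.9, -23.8], [115.9, 21.7]] mid y -1.05 w 45.6
72 40 248 308 [[111.7, -23.9], [111.7, 21.8]] mid y -1.05 w 45.8
78 40 248 307 [[107.4, -24.1], [107.4, 21.2]] mid y -1.43 w 45.3
100 31 222 331 [[91.9, -46.1], [91.9, 41.5]] mid y -2.32 w 87.6
120 31 200 353 [[76.6, -64.9], [76.5, 60.1]] mid y -2.38 w 125.0
140 31 188 366 [[60.6, -76.0], [60.6, 72.0]] mid y -2.01 w 148.1
160 31 181 371 [[44.1, -83.4], [44.0, 77.6]] mid y -2.91 w 161.0
180 31 179 374 [[26.8, -86.8], [26.8, 81.7]] mid y -2.54 w 168.5
195 31 181 372 [[13.4, -86.3], [13.4, 81.2]] mid y -2.57 w 167.5
3 [82, 82, 83, 83, 82, 81, 95, 113, 117, 119, 118, 119, 117, 117, 117, 115, 114, 116, 114, 114, 113, 114, 115, 115, 114, 114, 113, 113, 116, 116, 115, 114, 112, 116, 113, 115, 116, 115, 113, 1
[... 571 characters left out ...]
, 64, 66, 92, 123, 135, 139, 142, 144, 149, 153, 156, 160, 156, 157, 157, 156, 157, 157, 159, 158, 160, 158, 155, 156, 157, 153, 153, 148, 147, 144, 146, 142, 127, 103, 69, 70, 71, 72, 69, 73, 70, 68, 128, 220]
120 [101, 99, 97, 100, 98, 98, 100, 99, 99, 98, 119, 127, 138, 142, 144, 147, 149, 154, 156, 157, 156, 158, 158, 158, 156, 156, 157, 159, 158, 157, 154, 156, 153, 151, 147, 148, 148, 144, 133, 122, 106, 107, 108, 104, 104, 105, 140, 141, 139, 140, 142]
180 [94, 93, 92, 94, 93, 92, 94, 92, 95, 91, 94, 115, 128, 137, 139, 142, 144, 148, 153, 153, 155, 152, 156, 153, 156, 151, 153, 153, 153, 154, 152, 152, 148, 148, 145, 143, 139, 132, 125, 99, 95, 96, 95, 97, 97, 96, 96, 98, 96, 98, 97]
```

Request:
servo_tool --moves '[{"linear":[0.5,-0.085,0],"rotation":[0,0,0.006]},{"linear":[0.8,0,0],"rotation":[0,0,0]},{"linear":[0.7,0,0],"rotation":[0,0,0]},{"linear":[0,0,0],"rotation":[0,0,0]},{"linear":[0,0,0],"rotation":[0,0,0]}]'

```text
time_s: 11.0
eef_pos: [580.2, -10.9, 192.6]
tool_rot: [0.157, 3.136, 0.001]
force: [-0.3, 0.7, -2.8]
grip_width: 0.162
finger_force: 30.0
```

```bash
python3 - <<'E'
from h import *
from rig import ctrl
c=wrist(ctrl,"w4");print(c["s"]["time_s"],c["s"]["eef_pos"],c["s"]["tool_rot"])
a=c["img"][0:200,180:380,::-1];cv2.imwrite("pics/w4c.png",cv2.resize(a,None,fx=3,fy=3,interpolation=2))
E
```

```text
11.0 [580.1620388  -10.92222826 192.5967153 ] [1.57102865e-01 3.13625820e+00 6.45574744e-04]
```

View pics/w4c.png

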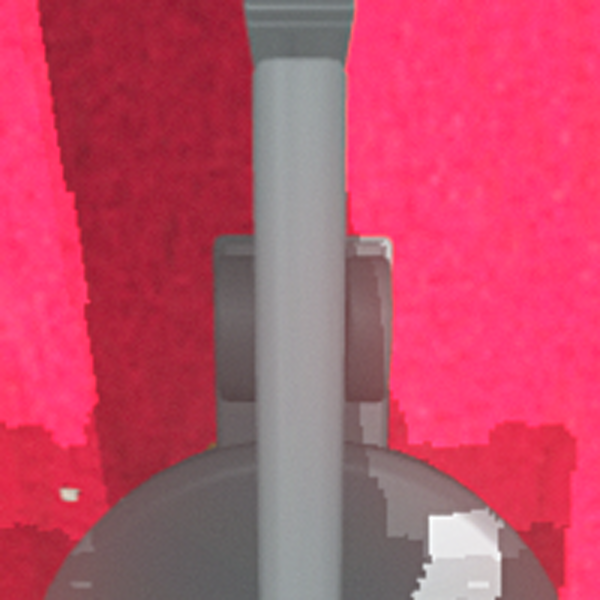

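The ears now lie nearly under the camera. They span crop rows 255–400 and columns 217–388, centred on the arm (254–347).

```bash
python3 - <<'E'
from h import *
c=pickle.load(open("w4.pkl","rb"));g=cv2.cvtColor(c["img"],cv2.COLOR_RGB2GRAY).astype(int)
for u in(255,258,260,300,305):print(u,list(zip(range(78,92),g[78:92,u])),list(zip(range(124,146),g[124:146,u])))
for z in(58,66,74,82):
  P=plane(c,[(257,85),(257,133.5)],z);print(z,P[:,0],P[:,0].mean(),P[1,0]-P[0,0])
  Q=plane(c,[(252.3,108),(309.3,108)],z+14);print(Q[:,1],Q[:,1].mean(),Q[1,1]-Q[0,1])
P=plane(c,[(280,19)],192.6-51.8);print("eye front",P)
E
```

```text
255 [(78, np.int64(87)), (79, np.int64(92)), (80, np.int64(93)), (81, np.int64(95)), (82, np.int64(98)), (83, np.int64(96)), (84, np.int64(99)), (85, np.int64(86)), (86, np.int64(85)), (87, np.int64(88)), (88, np.int64(90)), (89, np.int64(89)), (90, np.int64(90)), (91, np.int64(92))] [(124, np.int64(89)), (125, np.int64(85)), (126, np.int64(87)), (127, np.int64(83)), (128, np.int64(82)), (129, np.int64(82)), (130, np.int64(81)), (131, np.int64(80)), (132, np.int64(76)), (133, np.int64(85)), (134, np.int64(100)), (135, np.int64(100)), (136, np.int64(100)), (137, np.int64(101)), (138, np.int64(101)), (139, np.int64(99)), (140, np.int64(100)), (141, np.int64(98)), (142, np.int64(101)), (143, np.int64(99)), (144, np.int64(100)), (145, np.int64(100))]
258 [(78, np.int64(88)), (79, np.int64(93)), (80, np.int64(90)), (81, np.int64(95)), (82, np.int64(101)), (83, np.int64(101)), (84, np.int64(102)), (85, np.int64(86)), (86, np.int64(86)), (87, np.int64(87)), (88, np.int64(89)), (89, np.int64(89)), (90, np.int64(89)), (91, np.int64(88))] [(124, np.int64(86)), (125, np.int64(87)), (126, np.int
[... 2605 characters left out ...]
141, np.int64(136)), (142, np.int64(135)), (143, np.int64(139)), (144, np.int64(138)), (145, np.int64(134))]
58 [478.2264202  511.55819083] 494.89230551411526 33.331770636786246
[-20.83475148  17.32262933] -1.7560610751896206 38.15738081380219
66 [478.89016004 511.04865649] 494.96940826598046 32.158496452547865
[-20.15264759  16.57343021] -1.7896086926080628 36.72607779641781
74 [479.55389988 510.53912215] 495.04651101784566 30.98522226830943
[-19.4705437   15.82423108] -1.8231563100265005 35.294774779033425
82 [480.21763973 510.02958781] 495.1236137697108 29.811948084071105
[-18.78843981  15.07503195] -1.8567039274449373 33.86347176164903
eye front [[459.45242048   1.25967149 140.8       ]]
```

Request:
servo_tool --moves '[{"linear":[-0.5,0.02,0],"rotation":[0,0,0]},{"linear":[-0.8,0,0],"rotation":[0,0,0]},{"linear":[-0.5,0,0.3],"rotation":[0,0,0]},{"linear":[-0.2,0,0.4],"rotation":[0,0,0]},{"linear":[0,0,0.3],"rotation":[0,0,0]},{"linear":[0,0,0.2],"rotation":[0,0,0]},{"linear":[0,0,0.1],"rotation":[0,0,0]},{"linear":[0,0,0.1],"rotation":[0,0,0]},{"linear":[0,0,0],"rotation":[0,0,0]},{"linear":[0,0,0],"rotation":[0,0,0]}]'

```text
time_s: 12.05
eef_pos: [629.5, -16.2, 157.6]
tool_rot: [0.159, 3.137, 0.0]
force: [-0.8, 0.0, -3.6]
grip_width: 0.155
finger_force: 30.0
```

```bash
python3 - <<'E'
from h import *
from rig import ctrl
c=wrist(ctrl,"w5");print(c["s"]["time_s"],c["s"]["eef_pos"],c["s"]["tool_rot"],c["s"]["force"])
g=cv2.cvtColor(c["img"],cv2.COLOR_RGB2GRAY).astype(int)
m=notred(c["img"])
for v in(5,15,25,40):
  u=np.flatnonzero(m[v,200:360])+200;print(v,u.min(),u.max(),g[v,240:322].tolist())
E
```

```text
12.05 [629.47457405 -16.19338284 157.58103613] [1.58953824e-01 3.13700444e+00 2.52235279e-04] [-0.78378246  0.01517675 -3.62472894]
5 243 320 [78, 72, 76, 82, 89, 89, 88, 91, 94, 92, 93, 93, 93, 94, 96, 93, 94, 95, 93, 93, 92, 96, 109, 107, 109, 108, 106, 108, 109, 109, 109, 109, 109, 109, 106, 111, 107, 108, 109, 109, 108, 108, 109, 109, 111, 109, 109, 107, 110, 109, 110, 109, 110, 108, 111, 107, 111, 110, 96, 65, 68, 79, 86, 88, 93, 90, 92, 95, 94, 94, 90, 94, 120, 125, 117, 127, 224, 228, 208, 191, 156, 123]
15 243 319 [76, 76, 79, 75, 83, 85, 84, 86, 85, 86, 87, 90, 89, 88, 88, 91, 89, 93, 92, 92, 89, 89, 81, 96, 111, 108, 110, 112, 110, 110, 110, 115, 110, 110, 110, 107, 107, 109, 107, 110, 111, 110, 110, 109, 109, 110, 113, 112, 113, 112, 111, 110, 109, 108, 109, 109, 102, 73, 73, 76, 70, 78, 85, 89, 87, 87, 86, 89, 88, 89, 90, 88, 90, 111, 120, 125, 224, 232, 222, 193, 138, 126]
25 244 319 [73, 80, 71, 78, 76, 78, 81, 80, 81, 85, 83, 82, 81, 82, 83, 84, 82, 84, 82, 83, 84, 86, 77, 74, 110, 132, 140, 148, 150, 151, 155, 156, 163, 165, 164, 162, 159, 162, 162, 164, 166, 166, 164, 162, 161, 162, 159, 158, 158, 155, 150, 148, 146, 144, 136, 120, 78, 70, 70, 70, 75, 79, 81, 83, 82, 85, 83, 83, 83, 83, 82, 85, 85, 102, 106, 110, 169, 187, 185, 142, 125, 124]
40 246 316 [76, 75, 78, 76, 78, 79, 73, 68, 72, 68, 71, 68, 71, 68, 70, 70, 71, 73, 71, 74, 72, 69, 68, 69, 108, 134, 141, 145, 149, 150, 156, 159, 164, 163, 165, 163, 161, 162, 165, 163, 167, 165, 164, 165, 162, 163, 163, 159, 157, 156, 150, 150, 146, 146, 135, 120, 72, 68, 71, 71, 74, 74, 75, 74, 74, 74, 76, 75, 74, 76, 77, 78, 81, 85, 87, 109, 132, 146, 129, 128, 132, 130]
```

Request:
servo_tool --moves '[{"linear":[-0.02,0.02,0.1],"rotation":[0,0,0]},{"linear":[0,0,0.15],"rotation":[0,0,0]},{"linear":[0,0,0.15],"rotation":[0,0,0]},{"linear":[0,0,0.1],"rotation":[0,0,0]},{"linear":[0,0,0],"rotation":[0,0,0]}]'

```text
time_s: 12.6
eef_pos: [629.6, -15.8, 144.0]
tool_rot: [-0.159, -3.136, 0.0]
force: [-0.2, 0.6, -3.7]
grip_width: 0.162
finger_force: 30.0
```

Request:
servo_tool --moves '[{"linear":[0,0,0.1],"rotation":[0,0,0]},{"linear":[0,0,0.2],"rotation":[0,0,0]},{"linear":[0,0,0.2],"rotation":[0,0,0]},{"linear":[0,0,0.2],"rotation":[0,0,0]},{"linear":[0,0,0.1],"rotation":[0,0,0]},{"linear":[0,0,0],"rotation":[0,0,0]}]'

```text
time_s: 13.2
eef_pos: [629.6, -15.7, 124.0]
tool_rot: [-0.159, -3.136, -0.0]
force: [-0.3, -0.0, -3.2]
grip_width: 0.161
finger_force: 30.0
```

Request:
servo_tool --moves '[{"linear":[0,0,0.1],"rotation":[0,0,0]},{"linear":[0,0,0.1],"rotation":[0,0,0]},{"linear":[0,0,0.08],"rotation":[0,0,0]},{"linear":[0,0,0],"rotation":[0,0,0]},{"linear":[0,0,0],"rotation":[0,0,0]}]'

```text
time_s: 13.7
eef_pos: [630.4, -15.8, 117.9]
tool_rot: [0.159, 3.137, 0.0]
force: [0.5, -0.7, -3.0]
grip_width: 0.159
finger_force: 30.0
```

Request:
servo_tool --moves '[{"linear":[0,0,0.03],"rotation":[0,0,0]},{"linear":[0,0,0.03],"rotation":[0,0,0]},{"linear":[0,0,0],"rotation":[0,0,0]},{"linear":[0,0,0],"rotation":[0,0,0]}]'

```text
time_s: 14.1
eef_pos: [630.4, -15.8, 116.4]
tool_rot: [0.159, 3.137, 0.0]
force: [1.9, -0.3, -2.0]
grip_width: 0.156
finger_force: 30.0
```

Request:
servo_tool --moves '[{"linear":[0,0,0.03],"rotation":[0,0,0]},{"linear":[0,0,0.03],"rotation":[0,0,0]},{"linear":[0,0,0],"rotation":[0,0,0]},{"linear":[0,0,0],"rotation":[0,0,0]}]'

```text
time_s: 14.5
eef_pos: [630.3, -15.8, 114.9]
tool_rot: [0.159, 3.137, 0.0]
force: [2.4, 0.0, -2.3]
grip_width: 0.157
finger_force: 30.0
```

```bash
python3 - <<'E'
from h import *
from rig import ctrl
c=wrist(ctrl,"w6");s=c["s"];print(s["time_s"],s["eef_pos"],s["tool_rot"],s["force"],s["ft_torque"])
E
```

```text
14.5 [630.33651074 -15.78764071 114.88404244] [1.58965856e-01 3.13663933e+00 1.32226945e-04] [ 2.40973617  0.02607083 -2.25542718] [-0.08607141 -0.59885681 -0.02105292]
```

Request:
servo_tool --moves '[{"linear":[0,0,0.03],"rotation":[0,0,0]},{"linear":[0,0,0],"rotation":[0,0,0]},{"linear":[0,0,0],"rotation":[0,0,0]}]'

```text
time_s: 14.85
eef_pos: [630.4, -15.8, 114.8]
tool_rot: [0.159, 3.136, 0.0]
force: [2.0, -0.0, 5.4]
grip_width: 0.159
finger_force: 30.0
```

```bash
python3 - <<'E'
from h import *
from rig import ctrl
s=ctrl.sense();print(s["time_s"],s["eef_pos"],s["tool_rot"],s["force"],s["ft_torque"])
E
```

```text
14.85 [630.3589163  -15.77965731 114.75957597] [1.58938161e-01 3.13648293e+00 3.02835420e-04] [ 1.95996113 -0.01178068  5.36104864] [ 0.031959   -0.23833919 -0.02032302]
```

The lever is seated at the expected height (TCP z 114.8, load reversing). I'll release it and rise.

Request:
servo_tool --hand 0.5 --moves '[{"linear":[0,0,0],"rotation":[0,0,0]},{"linear":[0,0,0],"rotation":[0,0,0]},{"linear":[0,0,0],"rotation":[0,0,0]},{"linear":[0,0,0],"rotation":[0,0,0]},{"linear":[0,0,-0.2],"rotation":[0,0,0]},{"linear":[0,0,-0.6],"rotation":[0,0,0]},{"linear":[0,0,-1],"rotation":[0,0,0]},{"linear":[0,0,-1],"rotation":[0,0,0]},{"linear":[0,0,-0.5],"rotation":[0,0,0]},{"linear":[0,0,0],"rotation":[0,0,0]}]'

```text
time_s: 15.85
eef_pos: [631.2, -15.9, 199.3]
tool_rot: [0.159, 3.132, 0.001]
force: [0.5, 0.1, 0.5]
grip_width: 0.501
finger_force: 0.0
```

Request:
servo_tool --moves '[{"linear":[0.5,0,0],"rotation":[0,0,0]},{"linear":[0.7,0,0],"rotation":[0,0,0]},{"linear":[0.7,0,0],"rotation":[0,0,0]},{"linear":[0.7,0,0],"rotation":[0,0,0]},{"linear":[0.4,0,0],"rotation":[0,0,0]},{"linear":[0,0,0],"rotation":[0,0,0]},{"linear":[0,0,0],"rotation":[0,0,0]}]'

```text
time_s: 16.55
eef_pos: [555.8, -8.2, 196.4]
tool_rot: [0.159, 3.137, 0.0]
force: [-0.8, -0.2, 0.3]
grip_width: 0.499
finger_force: 0.0
```

```bash
python3 - <<'E'
from h import *
from rig import ctrl
c=wrist(ctrl,"w7");print(c["s"]["time_s"],c["s"]["eef_pos"],c["s"]["tool_rot"],c["s"]["force"])
print(proj(c,[[495,-1.8,90],[495,-1.8,60]]))
a=c["img"][40:240,180:380,::-1];cv2.imwrite("pics/w7c.png",cv2.resize(a,None,fx=3,fy=3,interpolation=2))
E
```

```text
16.55 [555.84028133  -8.19175474 196.35704323] [1.58935680e-01 3.13707901e+00 6.12318851e-05] [-0.84755911 -0.23134721  0.30398994]
[[280.21915235 146.35256798]
 [280.17119111 141.81241121]]
```

View pics/w7c.png

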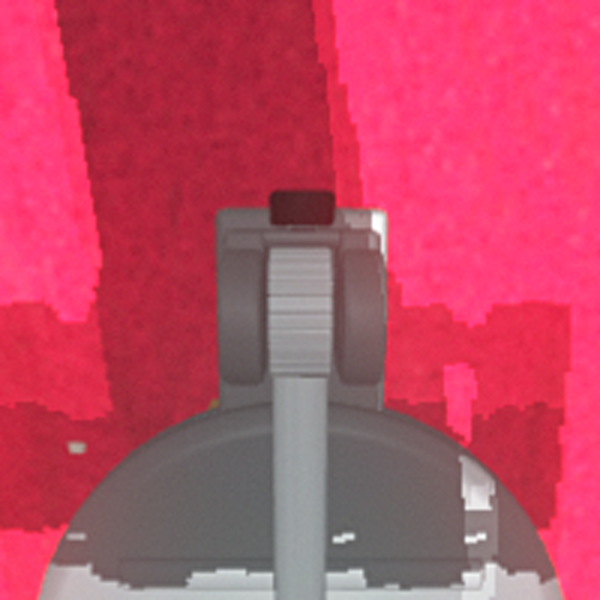

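The eye is down between the ears and the arm lies along the rib. The eye spans crop rows 245–378, the ears 250–385 and columns 217–385. I compute the offsets and then plan the pin.

```bash
python3 - <<'E'
from h import *
c=pickle.load(open("w7.pkl","rb"));g=cv2.cvtColor(c["img"],cv2.COLOR_RGB2GRAY).astype(int)
print("ear",g[112:130,260].tolist(),g[160:178,260].tolist(),"R",g[112:130,302].tolist(),g[160:178,302].tolist());print("eye",g[112:130,280].tolist(),g[158:176,280].tolist())
print(g[145,245:315].tolist())
E=plane(c,[(280,122),(280,166)],75);print("eye",E[:,0],E[:,0].mean())
for z in(58,62,66,70,74):
  P=plane(c,[(260,123.3),(260,168.3)],z);print(z,P[:,0],P[:,0].mean(),np.ptp(P[:,0]))
for z in(74,82,90):
  Q=plane(c,[(252.5,145),(308.5,145)],z);print("y",z,Q[:,1],Q[:,1].mean(),np.ptp(Q[:,1]))
d=pickle.load(open("d0.pkl","rb"));t=d["top"];s=d["scene"]
for n,cc,w in(("top",t,(390,255,430,295)),("scene",s,(255,310,300,345))):
  x0,y0,x1,y1=w;m=notred(cc["img"])[y0:y1,x0:x1];p=np.argwhere(m)[:,::-1]+[x0,y0];gr=cc["img"][p[:,1],p[:,0]].max(1)
  A=p[gr<110].mean(0);B=p[gr>130].mean(0);print(n,A,B,(gr<110).sum(),(gr>130).sum(),plane(cc,[A],11)[0],plane(cc,[B],10)[0])
E
```

```text
ear [105, 105, 108, 106, 91, 95, 103, 106, 104, 106, 101, 87, 88, 92, 91, 94, 95, 94] [89, 91, 90, 88, 87, 86, 83, 79, 88, 101, 101, 99, 101, 99, 97, 90, 85, 94] R [141, 146, 146, 146, 114, 112, 117, 112, 113, 113, 110, 96, 96, 98, 103, 103, 103, 103] [98, 93, 95, 94, 90, 89, 87, 86, 94, 106, 104, 104, 103, 103, 106, 102, 90, 91]
eye [56, 54, 57, 90, 83, 97, 116, 111, 97, 90, 112, 147, 146, 158, 148, 153, 160, 158] [142, 144, 147, 138, 142, 148, 121, 116, 159, 160, 161, 159, 161, 163, 158, 159, 160, 159]
[82, 85, 83, 87, 86, 86, 88, 89, 97, 105, 108, 107, 109, 106, 107, 107, 108, 108, 110, 112, 104, 91, 80, 78, 125, 164, 169, 166, 165, 167, 166, 165, 168, 166, 167, 165, 166, 166, 166, 166, 167, 168, 169, 170, 171, 143, 96, 80, 88, 85, 101, 109, 116, 118, 116, 115, 114, 116, 113, 113, 114, 111, 110, 122, 107, 105, 111, 107, 106, 105]
eye [480.22342965 510.42358055] 495.3235051000788
58 [480.22653704 513.61737164] 496.9219543396581 33.39083459592007
62 [480.098975   512.91188449] 496.5054297453967 32.8129094808354
66 [479.97141297 512.20639733] 496.08890515113535 32.234984365750734
70 [479.84385093 511.50091018] 495.672380556874 31.657059250666066
74 [479.71628889 510.79542303] 495.2558559626126 31.0791341355814
y 74 [-21.19115657  17.85355004] -1.668803263047483 39.0447066083636
y 82 [-20.39542976  17.19718257] -1.5991235947968843 37.59261232146052
y 90 [-19.59970294  16.54081509] -1.5294439265462874 36.140518034557445
top [416.         268.42622951] [404.22222222 278.92222222] 61 90 [ 464.85446593 -300.49422322   11.        ] [ 440.19889995 -272.11182824   10.        ]
scene [283.35       330.36666667] [270.03333333 324.47777778] 60 90 [ 464.12814153 -301.85338217   11.        ] [ 440.06095962 -273.27293565   10.        ]
```

```bash
python3 - <<'E'
from rig import ctrl
import numpy as np
s=ctrl.sense();print(np.round(s["joints"],3),s["eef_pos"])
print(np.degrees(np.arctan2(s["eef_pos"][1],s["eef_pos"][0])))
E
```

```text
[-0.15   0.381  0.113  1.923 -0.056  0.84   1.462] [556.15673257  -8.22637849 196.43684492]
-0.847427300694399
```

Request:
servo_tool --moves '[{"linear":[0.2,-0.5,0],"rotation":[0,0,0]},{"linear":[0.2,-1,0],"rotation":[0,0,0]},{"linear":[0.2,-1,0],"rotation":[0,0,0]},{"linear":[0.2,-1,0],"rotation":[0,0,0]},{"linear":[0.2,-1,0],"rotation":[0,0,0]},{"linear":[0.2,-1,0],"rotation":[0,0,0]},{"linear":[0.2,-1,0],"rotation":[0,0,0]},{"linear":[0.2,-1,0],"rotation":[0,0,0]},{"linear":[0.2,-1,0],"rotation":[0,0,0]},{"linear":[0.2,-1,0],"rotation":[0,0,0]}]'

```text
time_s: 17.6
eef_pos: [480.7, -241.5, 196.4]
tool_rot: [-0.161, -3.137, 0.001]
force: [0.6, -0.7, 0.0]
grip_width: 0.502
finger_force: 0.0
```

Request:
servo_tool --moves '[{"linear":[0.2,-1,0],"rotation":[0,0,0]},{"linear":[0.26,-1,0],"rotation":[0,0,0]},{"linear":[0,-0.5,0],"rotation":[0,0,0.09]},{"linear":[0,0,0],"rotation":[0,0,0.095]},{"linear":[0,0,0],"rotation":[0,0,0.095]},{"linear":[0,0,0],"rotation":[0,0,0.095]},{"linear":[0,0,0],"rotation":[0,0,0.08]},{"linear":[0,0,0],"rotation":[0,0,0.03]},{"linear":[0,0,0],"rotation":[0,0,0]},{"linear":[0,0,0],"rotation":[0,0,0]}]'

```text
time_s: 18.6
eef_pos: [463.5, -301.0, 196.4]
tool_rot: [-1.313, -2.854, 0.0]
force: [0.3, -0.3, -0.5]
grip_width: 0.502
finger_force: 0.0
```

```bash
cat >pin.py <<'E'
from h import *
from rig import ctrl
import sys
c=wrist(ctrl,sys.argv[1]);s=c["s"];print(s["time_s"],s["eef_pos"],s["tool_rot"],np.round(s["joints"],2))
R=Ro.from_rotvec(s["tool_rot"]).as_matrix();print("toolx deg",np.degrees(np.arctan2(R[1,0],R[0,0])))
m=notred(c["img"]);m[250:]=0
N,L,S,C=cv2.connectedComponentsWithStats(m)
for i in range(1,N):
    if S[i,4]<250 or S[i,4]>6000:continue
    p=np.argwhere(L==i)[:,::-1];mx=c["img"][p[:,1],p[:,0]].max(1)
    A=p[mx<100];B=p[mx>130]
    if len(A)<60 or len(B)<60:continue
    a=plane(c,[A.mean(0)],14)[0];b=plane(c,[B.mean(0)],11)[0];v=b-a
    print(S[i],np.round(C[i]),len(A),len(B),"grip",a.round(1),"shank",b.round(1),"len",np.hypot(*v[:2]).round(1),"ang",np.degrees(np.arctan2(v[1],v[0])).round(1))
    print(" tool coords of grip", (R.T@(a-s["eef_pos"])).round(1),"rect",cv2.minAreaRect(A.astype(np.float32)),cv2.minAreaRect(p.astype(np.float32)))
E
python3 pin.py w8
```

```text
18.6 [ 463.52388507 -301.00215284  196.39670977] [-1.31336593e+00 -2.85378077e+00  4.03430762e-04] [ 0.2   0.39  0.38  1.94 -0.19  0.84  1.39]
toolx deg 130.57436919322393
[ 521    0   39  161 4791] [543.  78.] 2034 2410 grip [559.8 -65.4  14. ] shank [573.5 -55.5  11. ] len 17.0 ang 35.9
 tool coords of grip [116.3 226.4 182.3] rect ((540.0, 80.0), (160.0, 38.0), 90.0) ((540.0, 80.0), (160.0, 38.0), 90.0)
[ 253    4   68   84 1512] [284.  49.] 764 741 grip [ 380.1 -216.1   14. ] shank [ 379.1 -177.8   11. ] len 38.3 ang 91.4
 tool coords of grip [118.8  -8.1 182.4] rect ((270.2200012207031, 67.04000854492188), (20.800003051757812, 39.00000762939453), 36.86989212036133) ((288.0743408203125, 43.903358459472656), (21.095993041992188, 97.30984497070312), 37.5685920715332)
```

```bash
python3 - <<'E'
from h import *
c=pickle.load(open("w8.pkl","rb"));print(proj(c,[[464.5,-301,14],[440,-272.7,10]]))
m=notred(c["img"]);m[275:]=0
N,L,S,C=cv2.connectedComponentsWithStats(m)
for i in range(1,N):
    if S[i,4]>100:print(S[i],C[i].round())
s=c["s"];R=Ro.from_rotvec(s["tool_rot"]).as_matrix()
b=m.copy();g=c["img"].max(2)
for v in range(150,275,6):
    u=np.flatnonzero(m[v,230:330])+230
    print(v,(u.min(),u.max(),int(g[v,u].mean())) if len(u) else None)
E
```

```text
[[280.69579978 203.0943176 ]
 [280.49945211 163.11185151]]
[    0     0   145   242 17229] [47. 79.]
[ 521    0   39  161 4791] [543.  78.]
[ 253    4   68   84 1512] [284.  49.]
[352  98  72  66 889] [385. 134.]
[271 137  19  54 608] [280. 164.]
[434 252  47  16 331] [457. 258.]
[518 257  42  18 479] [539. 267.]
150 (np.int64(275), np.int64(284), 142)
156 (np.int64(275), np.int64(285), 142)
162 (np.int64(275), np.int64(285), 141)
168 (np.int64(275), np.int64(285), 139)
174 (np.int64(275), np.int64(285), 139)
180 (np.int64(275), np.int64(285), 138)
186 (np.int64(271), np.int64(289), 131)
192 None
198 None
204 None
210 None
216 None
222 None
228 None
234 None
240 None
246 None
252 None
258 None
264 None
270 None
```

```bash
python3 - <<'E'
from h import *
c=pickle.load(open("w8.pkl","rb"));s=c["s"];R=Ro.from_rotvec(s["tool_rot"]).as_matrix()
for uv,z in(((280,137),9),((280,185.5),14),((280,185.5),18),((280,185.5),9)):print(uv,z,(R.T@(plane(c,[uv],z)[0]-s["eef_pos"])).round(1))
print(c["img"][184:260:5,280].tolist())
E
```

```text
(280, 137) 9 [6.040e+01 1.000e-01 1.874e+02]
(280, 185.5) 14 [1.650e+01 1.000e-01 1.824e+02]
(280, 185.5) 18 [1.750e+01 1.000e-01 1.784e+02]
(280, 185.5) 9 [1.530e+01 1.000e-01 1.874e+02]
[[149, 139, 141], [143, 138, 139], [77, 33, 36], [81, 32, 36], [81, 27, 34], [84, 29, 37], [88, 31, 36], [105, 32, 39], [255, 46, 95], [250, 53, 94], [251, 49, 93], [250, 49, 94], [250, 57, 92], [249, 49, 87], [252, 50, 94], [249, 54, 91]]
```

The shank is aligned along column 280 (rows 137–185) with its shoulder 16 mm ahead of the TCP, so the grip is centred under the hand. I descend and grasp.

Request:
servo_tool --moves '[{"linear":[0,0,0.5],"rotation":[0,0,0]},{"linear":[0,0,1],"rotation":[0,0,0]},{"linear":[0,0,1],"rotation":[0,0,0]},{"linear":[0,0,1],"rotation":[0,0,0]},{"linear":[0,0,0.8],"rotation":[0,0,0]},{"linear":[0,0,0.4],"rotation":[0,0,0]},{"linear":[0,0,0.2],"rotation":[0,0,0]},{"linear":[0,0,0.07],"rotation":[0,0,0]},{"linear":[0,0,0],"rotation":[0,0,0]},{"linear":[0,0,0],"rotation":[0,0,0]}]'

```text
time_s: 19.65
eef_pos: [464.3, -300.7, 73.0]
tool_rot: [1.313, 2.852, 0.0]
force: [-0.6, 0.3, -0.1]
grip_width: 0.501
finger_force: 0.0
```

Request:
servo_tool --hand 0 --moves '[{"linear":[0,0,0],"rotation":[0,0,0]},{"linear":[0,0,0],"rotation":[0,0,0]},{"linear":[0,0,0],"rotation":[0,0,0]},{"linear":[0,0,0],"rotation":[0,0,0]},{"linear":[0,0,0],"rotation":[0,0,0]},{"linear":[0,0,0],"rotation":[0,0,0]},{"linear":[0,0,0],"rotation":[0,0,0]}]'

```text
time_s: 20.35
eef_pos: [463.9, -300.5, 72.3]
tool_rot: [1.314, 2.853, 0.0]
force: [-0.6, 0.2, 2.2]
grip_width: 0.202
finger_force: 30.0
```

Gripped (17.6 mm). While lifting I estimate the hole height from w1, where the ears' holes were visible, by casting their rays onto the ear faces.

Request:
servo_tool --moves '[{"linear":[0,0,-0.3],"rotation":[0,0,0]},{"linear":[0,0,-0.8],"rotation":[0,0,0]},{"linear":[0,0,-1],"rotation":[0,0,0]},{"linear":[0,0,-1],"rotation":[0,0,0]},{"linear":[0,0,-1],"rotation":[0,0,0.09]},{"linear":[0,0,-0.5],"rotation":[0,0,0.095]},{"linear":[0,0,0],"rotation":[0,0,0.095]},{"linear":[0,0,0],"rotation":[0,0,0.095]},{"linear":[0,0,0],"rotation":[0,0,0.09]},{"linear":[0,0,0],"rotation":[0,0,0.048]}]'

```text
time_s: 21.35
eef_pos: [463.7, -300.3, 187.5]
tool_rot: [-2.332, -2.105, -0.0]
force: [-0.7, -0.3, -0.9]
grip_width: 0.205
finger_force: 30.0
```

```bash
python3 - <<'E'
from h import *
from rig import ctrl
s=ctrl.sense();R=Ro.from_rotvec(s["tool_rot"]).as_matrix();print(s["time_s"],s["eef_pos"],"toolx deg",np.degrees(np.arctan2(R[1,0],R[0,0])))
c=pickle.load(open("w1.pkl","rb"));n=np.array([.0976,.995,0]);e=np.array([.995,-.0976,0]);y0=np.array([495.4,-1.65,0])
def face(uv,yp):
    o,d=ray(c,[uv]);d=d[0];X=o+d*((yp-(o-y0)@n)/(d@n));return (X-y0)@e,X[2]
g=c["img"].astype(int)
for name,uv,yp in(("R ear outer hole",(48.4,233.6),19),("L ear inner hole",(21.8,237.2),-9)):print(name,np.round(face(uv,yp),1))
# project hole circles at candidate heights for +y outer face
for z in(58,62,66,70,74):print(z,proj(c,[y0+19*n+[0,0,z],y0-9*n+[0,0,z],y0+19*n+[0,0,z+16]]).round(1).tolist())
for v in range(222,246):print(v,g[v,38:60].max(1).tolist(),"|",(g[v,14:30,0]-g[v,14:30,1]).tolist())
E
```

```text
21.35 [ 463.7228104 -300.27493    187.4942943] toolx deg 84.14049122530535
R ear outer hole [ 4.7 67.7]
L ear inner hole [ 0.6 75.5]
58 [[52.4, 226.9], [32.6, 231.1], [42.9, 232.0]]
62 [[50.1, 228.2], [30.2, 232.4], [40.4, 233.3]]
66 [[47.8, 229.4], [27.7, 233.6], [37.9, 234.7]]
70 [[45.4, 230.7], [25.1, 234.9], [35.3, 236.0]]
74 [[42.9, 232.0], [22.6, 236.3], [32.7, 237.5]]
222 [103, 102, 103, 100, 101, 101, 102, 103, 99, 102, 103, 106, 103, 105, 105, 104, 104, 103, 105, 105, 104, 104] | [191, 191, 196, 169, 74, 3, 1, 6, 17, 18, 17, 19, 31, 40, 39, 41]
223 [104, 103, 103, 104, 103, 100, 100, 101, 101, 104, 104, 105, 106, 105, 103, 107, 106, 104, 106, 104, 104, 103] | [188, 191, 199, 194, 122, 25, 15, 27, 34, 35, 30, 20, 26, 39, 36, 37]
224 [102, 103, 101, 101, 100, 101, 101, 103, 101, 101, 102, 102, 104, 106, 102, 105, 104, 102, 103, 103, 106, 104] | [186, 184, 187, 169, 109, 38, 34, 39, 41, 40, 39, 33, 28, 36, 38, 31]
225 [104, 104, 99, 102, 101, 100, 103, 103, 103, 102, 100, 102, 103, 105, 104, 103, 103, 101, 103, 104, 104, 104] | [118, 70, 46, 35, 34, 34, 37, 40, 41, 39, 40, 42, 
[... 2785 characters left out ...]

242 [165, 144, 112, 100, 97, 95, 96, 96, 95, 95, 94, 90, 86, 108, 184, 203, 174, 181, 185, 185, 185, 183] | [6, 14, 29, 36, 35, 35, 35, 36, 34, 35, 34, 34, 34, 31, 32, 32]
243 [168, 162, 140, 112, 96, 94, 94, 93, 90, 90, 85, 84, 101, 197, 255, 255, 208, 185, 165, 152, 151, 145] | [9, 11, 25, 35, 34, 35, 32, 36, 35, 35, 36, 36, 35, 33, 35, 35]
244 [160, 162, 158, 140, 122, 107, 98, 90, 90, 96, 112, 138, 188, 255, 255, 255, 200, 145, 116, 110, 116, 118] | [8, 5, 17, 27, 31, 32, 33, 32, 38, 35, 37, 34, 33, 30, 35, 33]
245 [148, 146, 145, 143, 136, 135, 127, 131, 153, 197, 252, 255, 255, 255, 242, 219, 146, 108, 116, 131, 140, 148] | [8, 9, 7, 14, 23, 31, 35, 33, 32, 34, 33, 33, 33, 29, 31, 29]
```

Request:
servo_tool --moves '[{"linear":[0.5,0.06,0],"rotation":[0,0,0]},{"linear":[1,0,0],"rotation":[0,0,0]},{"linear":[1,0,0],"rotation":[0,0,0]},{"linear":[1,0,0],"rotation":[0,0,0]},{"linear":[1,0,0],"rotation":[0,0,0]},{"linear":[1,0,0],"rotation":[0,0,0]},{"linear":[1,0,0],"rotation":[0,0,0]},{"linear":[1,0,0.2],"rotation":[0,0,0]},{"linear":[1,0,0.4],"rotation":[0,0,0]},{"linear":[0.5,0,0.3],"rotation":[0,0,0]}]'

```text
time_s: 22.35
eef_pos: [487.3, -73.4, 164.4]
tool_rot: [-2.321, -2.115, -0.001]
force: [1.5, -0.0, -0.2]
grip_width: 0.203
finger_force: 30.0
```

Request:
servo_tool --moves '[{"linear":[0.18,0,0],"rotation":[0,0,0]},{"linear":[0,0,0],"rotation":[0,0,0]},{"linear":[0,0,0],"rotation":[0,0,0]},{"linear":[0,0,0],"rotation":[0,0,0]}]'

```text
time_s: 22.75
eef_pos: [487.9, -73.5, 165.2]
tool_rot: [2.329, 2.107, 0.001]
force: [0.9, 0.3, -0.5]
grip_width: 0.203
finger_force: 30.0
```

```bash
python3 - <<'E'
from h import *
from rig import ctrl
c=pickle.load(open("w1.pkl","rb"));n=np.array([.0976,.995,0]);e=np.array([.995,-.0976,0]);y0=np.array([495.4,-1.65,0])
def face(uv,yp):
    o,d=ray(c,[uv]);d=d[0];X=o+d*((yp-(o-y0)@n)/(d@n));return (X-y0)@e,X[2]
print(face((45.8,231.7),19),face((23.2,236.3),-9))
c=wrist(ctrl,"w9");s=c["s"];print(s["time_s"],s["eef_pos"],s["tool_rot"],s["force"],s["ft_torque"])
print(proj(c,[[495.4,-1.65,85]]))
a=c["img"][60:260,160:400,::-1];cv2.imwrite("pics/w9c.png",cv2.resize(a,None,fx=3,fy=3,interpolation=2))
E
```

```text
(np.float64(1.270296439164694), np.float64(70.05084832899644)) (np.float64(0.3895885563866303), np.float64(73.2263714032951))
22.75 [487.91300612 -73.47784816 165.15035873] [2.32910848e+00 2.10694106e+00 6.34795489e-04] [ 0.85056049  0.33344719 -0.50015145] [-0.08384949  0.04139964  0.00276529]
[[280.00759921 131.3936546 ]]
```

View pics/w9c.png

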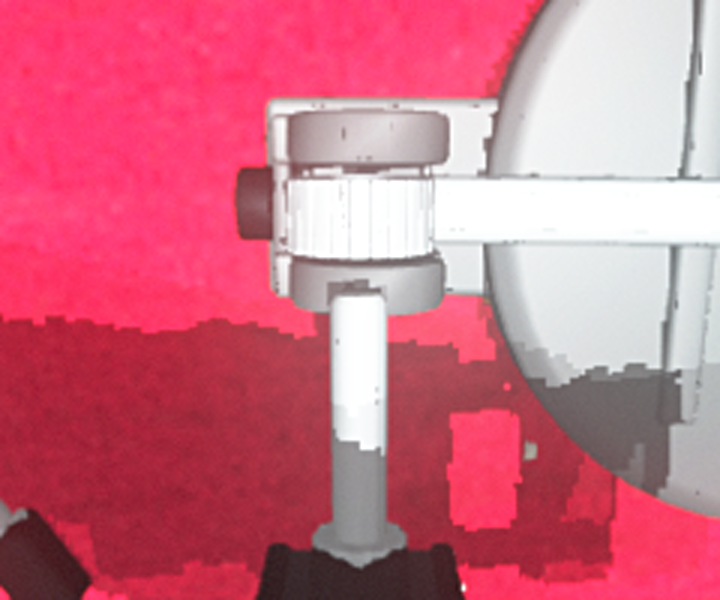

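The pin tip is at crop (358,290), its shank centre is image col ~279.7, and the near ear's centre is col ~282.3. The far ear is at ~283 and the eye at ~280.4. So the pin must move ~1.5 mm in tool +y. I'll get the edges numerically.

```bash
cat >edges.py <<'E'
from h import *
import sys
c=pickle.load(open(sys.argv[1]+".pkl","rb"));g=cv2.GaussianBlur(cv2.cvtColor(c["img"],cv2.COLOR_RGB2GRAY),(3,3),0).astype(float);m=notred(c["img"])
def E(rows,lo,hi,win):
    # strongest |gradient| near lo and hi, subpixel by centroid
    o=[]
    for v in rows:
        gr=np.abs(np.diff(g[v]));q=[]
        for x in(lo,hi):
            i=np.arange(x-win,x+win+1);w=gr[i]-gr[i].min();w[w<.5*w.max()]=0;q.append((w*(i+.5)).sum()/w.sum())
        o.append(q)
    return np.median(np.array(o),0)
E
cat >>edges.py <<'E'
for n,rows,lo,hi in(("far ear",range(100,113),257,309),("eye",range(122,144),256,305),("near ear",range(150,158),256,308),("shank hi",range(162,180),271,288),("shank lo",range(215,235),271,288)):
    q=E(rows,lo,hi,3);print(n,q.round(2),"mid",q.mean().round(2),"w",np.diff(q).round(2))
print(g[154,250:312].astype(int).tolist());print(g[105,250:312].astype(int).tolist());print(g[133,250:312].astype(int).tolist())
E
python3 edges.py w9
```

```text
far ear [255.01 309.13] mid 282.07 w [54.13]
eye [255.76 304.84] mid 280.3 w [49.08]
near ear [255.93 308.07] mid 282.0 w [52.14]
shank hi [270.34 288.41] mid 279.37 w [18.06]
shank lo [270.47 288.36] mid 279.42 w [17.89]
[162, 165, 179, 209, 227, 213, 168, 135, 134, 142, 148, 153, 159, 165, 170, 174, 177, 180, 175, 159, 149, 148, 149, 150, 145, 137, 134, 136, 138, 140, 140, 140, 159, 198, 220, 219, 217, 217, 218, 220, 218, 214, 210, 206, 201, 197, 192, 190, 188, 186, 182, 177, 172, 167, 162, 156, 147, 153, 189, 224, 234, 234]
[176, 204, 229, 241, 229, 184, 138, 127, 135, 142, 149, 155, 159, 164, 170, 174, 176, 179, 182, 185, 187, 191, 194, 186, 175, 188, 204, 209, 209, 211, 213, 216, 217, 218, 219, 219, 218, 217, 217, 216, 213, 210, 206, 202, 199, 195, 192, 190, 187, 184, 182, 178, 174, 169, 164, 159, 155, 147, 141, 168, 221, 243]
[112, 151, 188, 210, 222, 231, 237, 232, 231, 242, 246, 245, 248, 252, 251, 250, 251, 252, 254, 253, 251, 252, 254, 254, 253, 249, 246, 250, 255, 255, 255, 255, 252, 249, 252, 255, 254, 254, 254, 254, 255, 255, 254, 253, 250, 248, 251, 251, 249, 250, 249, 240, 237, 240, 242, 249, 255, 255, 255, 255, 255, 255]
```

Request:
servo_tool --moves '[{"linear":[0,0.063,0.15],"rotation":[0,0,0]},{"linear":[0,0,0.1],"rotation":[0,0,0]},{"linear":[0,0,0.05],"rotation":[0,0,0]},{"linear":[0,0,0],"rotation":[0,0,0]},{"linear":[0,0,0],"rotation":[0,0,0]}]'

```text
time_s: 23.3
eef_pos: [489.3, -72.4, 157.1]
tool_rot: [-2.328, -2.11, 0.0]
force: [-0.3, 0.1, -1.5]
grip_width: 0.203
finger_force: 30.0
```

```bash
cat >st.py <<'E'
from rig import ctrl
import numpy as np
s=ctrl.sense();print(round(s["time_s"],2),"p",s["eef_pos"].round(2) if hasattr(s["eef_pos"],"round") else s["eef_pos"],"F",np.round(s["force"],2),"T",np.round(s["ft_torque"],3),"jt",np.round(s["joint_torque"],2))
E
python3 st.py
```

```text
23.3 p [489.34 -72.38 157.13] F [-0.27  0.07 -1.53] T [-0.133  0.004 -0.038] jt [ 3.000e-02 -3.495e+01  4.740e+00 -1.644e+01 -4.000e-02  6.000e-02
  0.000e+00]
```

Request:
servo_tool --moves '[{"linear":[0,0,0.03],"rotation":[0,0,0]},{"linear":[0,0,0.03],"rotation":[0,0,0]},{"linear":[0,0,0],"rotation":[0,0,0]}]'

```text
time_s: 23.6
eef_pos: [489.3, -72.3, 155.6]
tool_rot: [-2.328, -2.11, 0.0]
force: [0.3, -0.1, 1.0]
grip_width: 0.205
finger_force: 30.0
```

```bash
python3 st.py
```

```text
23.6 p [489.33 -72.3  155.65] F [ 0.31 -0.07  0.99] T [-0.07  -0.005 -0.038] jt [ 1.000e-02 -3.512e+01  4.780e+00 -1.644e+01 -4.000e-02  5.000e-02
  0.000e+00]
```

Request:
servo_tool --moves '[{"linear":[0,0,0.02],"rotation":[0,0,0]},{"linear":[0,0,0],"rotation":[0,0,0]}]'

```text
time_s: 23.8
eef_pos: [489.4, -72.3, 155.2]
tool_rot: [-2.328, -2.11, -0.0]
force: [0.0, -0.1, -0.4]
grip_width: 0.201
finger_force: 30.0
```

```bash
python3 st.py
```

```text
23.8 p [489.38 -72.33 155.19] F [ 0.04 -0.09 -0.37] T [-0.127  0.059  0.043] jt [  0.   -35.16   4.78 -16.41  -0.04   0.05   0.  ]
```

Request:
servo_tool --moves '[{"linear":[0,0,0.02],"rotation":[0,0,0]},{"linear":[0,0,0],"rotation":[0,0,0]}]'

```text
time_s: 24.0
eef_pos: [489.4, -72.3, 154.7]
tool_rot: [-2.328, -2.11, -0.0]
force: [0.3, 0.1, -0.1]
grip_width: 0.203
finger_force: 30.0
```

```bash
python3 st.py
```

```text
24.0 p [489.37 -72.32 154.68] F [ 0.33  0.07 -0.06] T [-0.112  0.083  0.016] jt [ 1.000e-02 -3.520e+01  4.790e+00 -1.639e+01 -4.000e-02  5.000e-02
  0.000e+00]
```

Request:
servo_tool --moves '[{"linear":[0,0,0.02],"rotation":[0,0,0]},{"linear":[0,0,0],"rotation":[0,0,0]}]'

```text
time_s: 24.2
eef_pos: [489.4, -72.3, 154.2]
tool_rot: [-2.328, -2.11, -0.0]
force: [-0.2, 0.3, -0.8]
grip_width: 0.201
finger_force: 30.0
```

```bash
python3 st.py
```

```text
24.2 p [489.4  -72.32 154.2 ] F [-0.23  0.33 -0.77] T [-0.122 -0.015  0.033] jt [-0.000e+00 -3.506e+01  4.760e+00 -1.623e+01 -3.000e-02  5.000e-02
  0.000e+00]
```

Request:
servo_tool --moves '[{"linear":[0,0,0.02],"rotation":[0,0,0]},{"linear":[0,0,0],"rotation":[0,0,0]}]'

```text
time_s: 24.4
eef_pos: [489.5, -72.4, 153.9]
tool_rot: [-2.328, -2.11, -0.0]
force: [-0.6, -0.3, 2.2]
grip_width: 0.203
finger_force: 30.0
```

```bash
python3 st.py
```

```text
24.4 p [489.45 -72.39 153.87] F [-0.65 -0.25  2.17] T [0.007 0.121 0.053] jt [-6.000e-02 -3.423e+01  4.600e+00 -1.596e+01 -3.000e-02 -1.100e-01
 -2.000e-02]
```

Request:
servo_tool --moves '[{"linear":[0,0,0.02],"rotation":[0,0,0]},{"linear":[0,0,0],"rotation":[0,0,0]}]'

```text
time_s: 24.6
eef_pos: [489.5, -72.4, 153.5]
tool_rot: [-2.328, -2.11, -0.001]
force: [-0.4, -0.2, 3.8]
grip_width: 0.204
finger_force: 30.0
```

```bash
python3 st.py
```

```text
24.6 p [489.52 -72.41 153.49] F [-0.39 -0.17  3.76] T [0.116 0.264 0.027] jt [ -0.16 -33.24   4.37 -15.6   -0.04  -0.28  -0.05]
```

Contact with the ear top came at TCP z ≈154.2. That puts the ear top at 85.9 and the hole axis at 69.9, in agreement with the 70 seen in the images. I back off, drop to TCP z 133.2, and recheck lateral alignment.

Request:
servo_tool --moves '[{"linear":[0,0,-0.2],"rotation":[0,0,0]},{"linear":[-0.3,0,0],"rotation":[0,0,0]},{"linear":[-0.3,0,0.1],"rotation":[0,0,0]},{"linear":[0,0,0.3],"rotation":[0,0,0]},{"linear":[0,0,0.3],"rotation":[0,0,0]},{"linear":[0,0,0.2],"rotation":[0,0,0]},{"linear":[0,0,0.08],"rotation":[0,0,0]},{"linear":[0,0,0],"rotation":[0,0,0]},{"linear":[0,0,0],"rotation":[0,0,0]},{"linear":[0,0,0],"rotation":[0,0,0]}]'

```text
time_s: 25.6
eef_pos: [488.1, -87.2, 133.9]
tool_rot: [2.327, 2.11, 0.001]
force: [-0.4, 0.4, -0.6]
grip_width: 0.203
finger_force: 30.0
```

```bash
python3 st.py; python3 - <<'E'
from h import *
from rig import ctrl
c=wrist(ctrl,"w10");s=c["s"];R=Ro.from_rotvec(s["tool_rot"]).as_matrix();print(R[:,0].round(4),R[:,2].round(4))
n=np.array([.0976,.995,0]);y0=np.array([495.4,-1.65,70])
print("proj ear pts",proj(c,[y0-19*n,y0-14*n+[0,0,16],y0+14*n+[0,0,16],y0-14*n+[16,0,0],y0-14*n-[16,0,0]]).round(1).tolist())
g=cv2.GaussianBlur(cv2.cvtColor(c["img"],cv2.COLOR_RGB2GRAY),(3,3),0).astype(int);m=notred(c["img"])
for v in range(70,240,8):
    gr=np.abs(np.diff(g[v,235:325]));i=np.flatnonzero(gr>22);print(v,(i+235.5).tolist())
E
```

```text
25.6 p [488.1  -87.21 133.9 ] F [-0.41  0.41 -0.57] T [-0.102  0.096  0.035] jt [ 1.000e-02 -3.637e+01  4.980e+00 -1.532e+01 -3.000e-02  6.000e-02
  0.000e+00]
[9.780e-02 9.952e-01 1.000e-04] [ 4.e-04  1.e-04 -1.e+00]
proj ear pts [[277.4, 144.3], [277.2, 136.9], [277.0, 71.1], [309.0, 131.1], [246.0, 137.5]]
70 [240.5, 241.5, 242.5, 245.5, 246.5, 247.5, 313.5, 314.5]
78 [241.5, 242.5, 246.5, 247.5, 312.5, 313.5]
86 [248.5, 249.5, 309.5, 310.5, 311.5]
94 [241.5, 242.5]
102 [241.5, 242.5, 243.5]
110 [241.5, 242.5, 243.5]
118 [242.5, 243.5, 247.5]
126 [242.5, 243.5, 247.5, 248.5, 249.5, 309.5, 310.5, 311.5]
134 [243.5, 244.5, 247.5, 248.5, 311.5, 312.5]
142 [310.5, 311.5]
150 []
158 [287.5]
166 [269.5, 270.5, 271.5, 287.5, 288.5]
174 [269.5, 270.5, 271.5, 287.5, 288.5, 289.5]
182 [269.5, 270.5, 271.5, 287.5, 288.5, 289.5]
190 [269.5, 270.5, 271.5, 287.5, 288.5, 289.5]
198 [269.5, 270.5, 271.5, 287.5, 288.5, 289.5]
206 [272.5, 273.5, 274.5, 287.5, 288.5]
214 []
222 []
230 []
238 []
```

Request:
servo_tool --moves '[{"linear":[0,0,0.028],"rotation":[0,0,0]},{"linear":[0.1,0,0],"rotation":[0,0,0]},{"linear":[0.1,0,0],"rotation":[0,0,0]},{"linear":[0.06,0,0],"rotation":[0,0,0]},{"linear":[0.06,0,0],"rotation":[0,0,0]},{"linear":[0,0,0],"rotation":[0,0,0]}]'

```text
time_s: 26.25
eef_pos: [488.8, -79.0, 133.0]
tool_rot: [-2.327, -2.11, -0.0]
force: [0.7, -0.6, -1.1]
grip_width: 0.208
finger_force: 30.0
```

```bash
python3 st.py
```

```text
26.25 p [488.76 -78.96 133.  ] F [ 0.74 -0.6  -1.1 ] T [-0.06   0.04   0.031] jt [-4.000e-02 -3.654e+01  4.980e+00 -1.531e+01 -4.000e-02  6.000e-02
 -1.000e-02]
```

Request:
servo_tool --moves '[{"linear":[0.06,0,0],"rotation":[0,0,0]},{"linear":[0.06,0,0],"rotation":[0,0,0]},{"linear":[0.06,0,0],"rotation":[0,0,0]},{"linear":[0,0,0],"rotation":[0,0,0]}]'

```text
time_s: 26.65
eef_pos: [489.1, -74.5, 133.0]
tool_rot: [-2.327, -2.11, -0.0]
force: [0.6, -0.2, -1.6]
grip_width: 0.205
finger_force: 30.0
```

```bash
python3 st.py
```

```text
26.65 p [489.15 -74.53 132.97] F [ 0.65 -0.22 -1.64] T [-0.088  0.081 -0.012] jt [-1.000e-02 -3.651e+01  5.000e+00 -1.530e+01 -4.000e-02  6.000e-02
 -1.000e-02]
```

The pin is in the near ear with no force. I continue into the eye.

Request:
servo_tool --moves '[{"linear":[0.06,0,0],"rotation":[0,0,0]},{"linear":[0.06,0,0],"rotation":[0,0,0]},{"linear":[0.06,0,0],"rotation":[0,0,0]},{"linear":[0.06,0,0],"rotation":[0,0,0]},{"linear":[0,0,0],"rotation":[0,0,0]}]'

```text
time_s: 27.15
eef_pos: [489.8, -68.5, 133.0]
tool_rot: [-2.327, -2.11, -0.0]
force: [-0.2, 0.5, -1.2]
grip_width: 0.198
finger_force: 30.0
```

```bash
python3 st.py
```

```text
27.15 p [489.76 -68.55 132.98] F [-0.21  0.51 -1.22] T [-0.11   0.015  0.045] jt [-1.000e-02 -3.649e+01  4.980e+00 -1.530e+01 -4.000e-02  6.000e-02
 -1.000e-02]
```

Request:
servo_tool --moves '[{"linear":[0.06,0,0],"rotation":[0,0,0]},{"linear":[0.06,0,0],"rotation":[0,0,0]},{"linear":[0.06,0,0],"rotation":[0,0,0]},{"linear":[0.06,0,0],"rotation":[0,0,0]},{"linear":[0,0,0],"rotation":[0,0,0]}]'

```text
time_s: 27.65
eef_pos: [490.3, -62.6, 133.0]
tool_rot: [-2.327, -2.11, -0.0]
force: [0.4, -0.1, -0.5]
grip_width: 0.202
finger_force: 30.0
```

```bash
python3 st.py
```

```text
27.65 p [490.34 -62.57 132.98] F [ 0.38 -0.15 -0.5 ] T [-0.106  0.048  0.048] jt [-1.000e-02 -3.647e+01  4.980e+00 -1.530e+01 -4.000e-02  6.000e-02
 -1.000e-02]
```

Request:
servo_tool --moves '[{"linear":[0.08,0,0],"rotation":[0,0,0]},{"linear":[0.08,0,0],"rotation":[0,0,0]},{"linear":[0.08,0,0],"rotation":[0,0,0]},{"linear":[0.06,0,0],"rotation":[0,0,0]},{"linear":[0,0,0],"rotation":[0,0,0]}]'

```text
time_s: 28.15
eef_pos: [491.1, -55.1, 133.0]
tool_rot: [-2.327, -2.11, -0.0]
force: [0.1, 0.6, -0.0]
grip_width: 0.203
finger_force: 30.0
```

```bash
python3 st.py
```

```text
28.15 p [491.08 -55.1  133.  ] F [ 0.12  0.56 -0.03] T [-0.101  0.026 -0.004] jt [-4.000e-02 -3.645e+01  4.950e+00 -1.530e+01 -4.000e-02  6.000e-02
 -1.000e-02]
```

Request:
servo_tool --moves '[{"linear":[0.04,0,0],"rotation":[0,0,0]},{"linear":[0.04,0,0],"rotation":[0,0,0]},{"linear":[0.04,0,0],"rotation":[0,0,0]},{"linear":[0,0,0],"rotation":[0,0,0]}]'

```text
time_s: 28.55
eef_pos: [491.3, -52.2, 133.0]
tool_rot: [-2.327, -2.11, -0.0]
force: [-0.2, -0.5, -0.7]
grip_width: 0.2
finger_force: 30.0
```

```bash
python3 st.py
```

```text
28.55 p [491.35 -52.25 133.  ] F [-0.2  -0.52 -0.74] T [-0.119  0.018  0.038] jt [-1.000e-02 -3.645e+01  4.970e+00 -1.530e+01 -4.000e-02  6.000e-02
 -1.000e-02]
```

Request:
servo_tool --moves '[{"linear":[0.04,0,0],"rotation":[0,0,0]},{"linear":[0.06,0,0],"rotation":[0,0,0]},{"linear":[0.08,0,0],"rotation":[0,0,0]},{"linear":[0,0,0],"rotation":[0,0,0]}]'

```text
time_s: 28.95
eef_pos: [491.8, -47.6, 133.0]
tool_rot: [-2.327, -2.11, -0.0]
force: [-0.1, 0.1, -0.4]
grip_width: 0.203
finger_force: 30.0
```

```bash
python3 st.py
```

```text
28.95 p [491.82 -47.56 132.97] F [-0.13  0.07 -0.41] T [-0.114  0.087 -0.028] jt [ 3.000e-02 -3.647e+01  4.990e+00 -1.529e+01 -4.000e-02  6.000e-02
 -2.000e-02]
```

Request:
servo_tool --moves '[{"linear":[0.08,0,0],"rotation":[0,0,0]},{"linear":[0.08,0,0],"rotation":[0,0,0]},{"linear":[0.08,0,0],"rotation":[0,0,0]},{"linear":[0.08,0,0],"rotation":[0,0,0]},{"linear":[0,0,0],"rotation":[0,0,0]}]'

```text
time_s: 29.45
eef_pos: [492.6, -39.6, 133.0]
tool_rot: [-2.327, -2.11, -0.0]
force: [-0.8, 0.5, -0.2]
grip_width: 0.199
finger_force: 30.0
```

```bash
python3 st.py
```

```text
29.45 p [492.62 -39.56 133.  ] F [-0.83  0.49 -0.16] T [-0.128  0.075  0.026] jt [-2.000e-02 -3.647e+01  4.960e+00 -1.530e+01 -4.000e-02  6.000e-02
 -2.000e-02]
```

Request:
servo_tool --moves '[{"linear":[0.03,0,0],"rotation":[0,0,0]},{"linear":[0.03,0,0],"rotation":[0,0,0]},{"linear":[0,0,0],"rotation":[0,0,0]}]'

```text
time_s: 29.75
eef_pos: [492.7, -38.4, 133.0]
tool_rot: [-2.328, -2.11, -0.0]
force: [0.3, -0.1, -0.8]
grip_width: 0.208
finger_force: 30.0
```

Request:
servo_tool --moves '[{"linear":[0.03,0,0],"rotation":[0,0,0]},{"linear":[0.02,0,0],"rotation":[0,0,0]},{"linear":[0,0,0],"rotation":[0,0,0]}]'

```text
time_s: 30.05
eef_pos: [492.8, -37.2, 133.0]
tool_rot: [-2.328, -2.11, -0.0]
force: [-0.2, 0.5, -1.1]
grip_width: 0.205
finger_force: 30.0
```

```bash
python3 st.py
```

```text
30.05 p [492.84 -37.19 133.  ] F [-0.21  0.51 -1.09] T [-0.098  0.067 -0.07 ] jt [ -0.   -36.46   4.96 -15.31  -0.04   0.06  -0.  ]
```

Request:
servo_tool --moves '[{"linear":[0.02,0,0],"rotation":[0,0,0]},{"linear":[0.02,0,0],"rotation":[0,0,0]},{"linear":[0,0,0],"rotation":[0,0,0]}]'

```text
time_s: 30.35
eef_pos: [493.0, -36.2, 133.0]
tool_rot: [-2.328, -2.11, -0.0]
force: [0.6, -0.2, -0.5]
grip_width: 0.204
finger_force: 30.0
```

Request:
servo_tool --moves '[{"linear":[0.02,0,0],"rotation":[0,0,0]},{"linear":[0.02,0,0],"rotation":[0,0,0]},{"linear":[0,0,0],"rotation":[0,0,0]}]'

```text
time_s: 30.65
eef_pos: [493.0, -35.9, 133.0]
tool_rot: [2.328, 2.109, -0.001]
force: [0.2, -3.6, -1.2]
grip_width: 0.206
finger_force: 30.0
```

```bash
python3 st.py
```

```text
30.65 p [492.96 -35.93 133.04] F [ 0.19 -3.62 -1.18] T [-0.686  0.151 -0.07 ] jt [-1.370e+00 -3.662e+01  3.600e+00 -1.557e+01 -5.100e-01  2.100e-01
  1.000e-02]
```

Request:
servo_tool --moves '[{"linear":[0.02,0,0],"rotation":[0,0,0]},{"linear":[0,0,0],"rotation":[0,0,0]},{"linear":[0,0,0],"rotation":[0,0,0]}]'

```text
time_s: 30.95
eef_pos: [493.0, -35.8, 133.0]
tool_rot: [2.328, 2.108, -0.001]
force: [-0.8, -6.0, -0.9]
grip_width: 0.206
finger_force: 30.0
```

```bash
python3 st.py; python3 - <<'E'
from h import *
from rig import ctrl
c=wrist(ctrl,"w11")
E
```

```text
30.95 p [492.96 -35.85 133.03] F [-0.77 -5.98 -0.86] T [-1.241  0.202 -0.07 ] jt [-2.650e+00 -3.678e+01  2.300e+00 -1.582e+01 -9.900e-01  3.600e-01
  3.000e-02]
```

Request:
servo_tool --hand 0.5 --moves '[{"linear":[0,0,0],"rotation":[0,0,0]},{"linear":[0,0,0],"rotation":[0,0,0]},{"linear":[0,0,0],"rotation":[0,0,0]},{"linear":[0,0,0],"rotation":[0,0,0]},{"linear":[0,0,0],"rotation":[0,0,0]},{"linear":[0,0,-0.3],"rotation":[0,0,0]},{"linear":[0,0,-1],"rotation":[0,0,0]},{"linear":[0,0,-1],"rotation":[0,0,0]},{"linear":[-0.4,0,-0.5],"rotation":[0,0,0]},{"linear":[0,0,0],"rotation":[0,0,0]}]'

```text
time_s: 32.0
eef_pos: [492.9, -46.4, 204.9]
tool_rot: [2.328, 2.106, 0.005]
force: [-0.0, -0.0, 0.1]
grip_width: 0.5
finger_force: 0.0
```

```bash
python3 st.py; python3 - <<'E'
from h import *
from rig import ctrl
c=wrist(ctrl,"w12");s=c["s"]
n=np.array([.0976,.995,0]);e=np.array([.995,-.0976,0]);y0=np.array([495.4,-1.65,70])
for k,yp in(("end",26),("far outer",19),("near outer",-19),("grip back",-51)):print(k,proj(c,[y0+yp*n+[0,0,8 if yp<0 else 0]]).round(1))
# sample along the pin axis line just off the eye, and across the grip
P=[y0+t*n for t in range(-70,45,1)]
uv=proj(c,P).round().astype(int)
print([(t,*c["img"][v,u].tolist()) for t,(u,v) in zip(range(-70,45,1),uv) if 0<=v<420][::1])
E
```

```text
32.0 p [492.88 -46.41 204.86] F [-0.04 -0.01  0.15] T [-0.101  0.089  0.02 ] jt [-5.300e-01 -3.261e+01  3.990e+00 -1.873e+01  2.000e-02  2.000e-01
  2.000e-02]
end [[276.1 128.6]]
far outer [[276.2 138.3]]
near outer [[276.4 191. ]]
grip back [[276.7 230.7]]
[(-70, 205, 41, 68), (-69, 190, 42, 62), (-68, 186, 40, 62), (-67, 184, 34, 59), (-66, 171, 35, 56), (-65, 167, 37, 56), (-64, 171, 40, 57), (-63, 168, 36, 59), (-62, 180, 43, 65), (-61, 255, 58, 93), (-60, 255, 61, 99), (-59, 255, 65, 105), (-58, 255, 66, 106), (-57, 225, 51, 75), (-56, 180, 49, 67), (-55, 180, 44, 64), (-54, 122, 41, 50), (-53, 93, 41, 46), (-52, 91, 43, 47), (-51, 92, 44, 49), (-50, 91, 44, 50), (-49, 90, 43, 48), (-48, 92, 49, 52), (-47, 85, 44, 50), (-46, 86, 44, 46), (-45, 89, 47, 53), (-44, 87, 46, 54), (-43, 86, 43, 49), (-42, 86, 49, 53), (-41, 87, 51, 56), (-40, 84, 50, 54), (-39, 84, 50, 54), (-38, 87, 53, 59), (-37, 87, 58, 59), (-36, 83, 52, 59), (-35, 86, 57, 61), (-34, 83, 54, 57), (-33, 86, 60, 62), (-32, 86, 59, 61), (-31, 81, 57, 59), (-30, 84, 59, 62), (-29, 85, 62, 64), (-28, 84, 60, 64), (-27
[... 785 characters left out ...]
 207), (11, 221, 211, 211), (12, 220, 208, 210), (13, 219, 208, 208), (14, 218, 206, 209), (15, 219, 207, 210), (16, 212, 196, 199), (17, 159, 129, 131), (18, 135, 94, 96), (19, 255, 255, 255), (20, 255, 255, 255), (21, 254, 254, 254), (22, 254, 254, 254), (23, 255, 255, 255), (24, 247, 243, 245), (25, 165, 128, 134), (26, 160, 122, 123), (27, 169, 125, 128), (28, 245, 69, 90), (29, 255, 78, 130), (30, 255, 81, 131), (31, 255, 81, 131), (32, 255, 81, 130), (33, 255, 76, 126), (34, 255, 80, 132), (35, 255, 76, 132), (36, 255, 71, 124), (37, 255, 72, 124), (38, 255, 72, 121), (39, 255, 67, 115), (40, 255, 65, 113), (41, 255, 59, 109), (42, 255, 57, 110), (43, 255, 67, 118), (44, 255, 62, 112)]
```

The measured ends match home: the pin's end stands about 7 mm beyond the far ear, no gap shows at the near ear, and insertion stopped at about 6 N. I'm handing in.

```bash
python3 -c "
from rig import ctrl
print(ctrl.sign_off())"
```

```text
the job is handed in; nothing more can be done
None
```

The lever is back on the press with its eye between the ears, the hinge pin is through and home against the near ear after a push of about 6 N, and the job was handed in at about 32 s; no verdict came back.

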